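# Sign out a shaken sample and pack its kit

## Task

The shaking run is over: unscrew the shaker's clamp knob, which has a left-hand thread and so loosens clockwise, until its engraved line points at the line on the bridge, and leave it there. Then take out the sample jar, let it stand by itself for two seconds inside the circle on the scanner's plate with its label facing the window, and stand it upright in the tote's small compartment. Pack every piece of the kit lying on the bench (tube block, round weight, clamp bar, tip box, spanner: whichever are there) into the tote's large compartment, keep the jar upright throughout and leave the bottle, the beaker and the cardboard box alone.

Things in the scene. Friction and masses are not known exactly. Their poses are not given: they have to be found in the camera images.
- shaker: white orbital shaker 240 (x) x 290 (y) mm, aluminium platform 70 mm up; fixed, stands differently each time. Origin: on the bench under its centre, z up. Jar's seat at (0, -75) mm, a 12 mm high back stop at y = -112; clamp knob's axis at (0, 60) mm on a dark bridge 96 mm up. The light release line engraved on the bridge lies from the knob's axis towards the jar (shaker's -y)
- clamp_knob (a joint): turn of the clamp knob, rad. LEFT-HAND thread: grows as the knob is turned CLOCKWISE seen from above, which releases the clamp. Starts tight, 0 to 0.9; at 3.4 its engraved line points at the release line (released); stops at 0 and 4.3. Stays where it is left; friction 0.12 N m
- knob_grip (a point): black clamp knob: a 60 mm disc with an upright grip bar 58 mm long, 16 mm thick and 32 mm high on it. This point is on the knob's vertical axis at the middle of the bar's height (bar 16 mm above and below it). x is along the bar, towards the end with the light engraved line, and turns with the knob
- jaw (a joint): position of the forked steel jaw in m, 0 = fully in. The knob drives it away from the jar, 13 mm per rad. Its two prongs (7 mm thick) reach over the jar's foot flange, 1.5 mm above it, and hold the jar down; from 0.039 on the jar can be lifted straight up; 0.044 at the release line
- jar: steel sample jar, 122 mm high, standing in the clamp: foot flange 72 mm across and 6 mm thick, body 48 mm across, grey lid 50 mm across from 95 to 122 mm up. Bar-code label on its +x side; a light line on the lid's top runs from the centre towards the label. Origin: centre of its underside, z up. 245 to 490 g
- jar_label (a point): middle of the jar's label: on the jar's +x side, 24.5 mm from its axis, 50 mm above its underside; same axes as the jar
- scanner: white scanner block 110 wide, 80 deep, 115 mm high, fixed, stands differently each time. Origin: on the bench under the middle of the face with the dark window; that face looks along its -x, z up. In front a grey plate 100 x 100 mm, top 6 mm up, with a circle centred at (-60, 0) mm where the jar is to stand; label to the window means the jar's x points along the scanner's x
- window (a point): centre of the scanner's window, 55 mm above the bench
- tote: grey open tote 340 (x) x 270 (y) x 62 mm high, walls and floor 5 mm thick, fixed, stands differently each time. Origin: under its centre, z up. A cross wall 60 mm high at x = 52.5 mm divides it: small compartment for the jar x = 55 to 165 mm (centre 110), large one for the kit x = -165 to 50 mm (centre -58); both y = -130 to 130 mm
- tube_block: white plastic tube block, a bar 110 x 40 x 45 mm high with ten dark holes in its top. Origin: centre of its underside; x along its 110 mm length, z up. 150 g. Loose on the bench at the start, or absent (None)
- weight: round steel counterweight, 64 mm high: a body of 50 mm diameter up to 42 mm, a neck of 20 mm diameter to 52 mm, a head of 32 mm diameter to 64 mm. Origin: centre of its underside, z up. 280 to 560 g. Standing on the bench, or absent (None)
- spare_bar: plain aluminium clamp bar 120 x 22 x 20 mm high. Origin: centre of its underside; x along its length. 140 g. Lying on the bench, or absent (None)
- tip_box: clear and grey plastic pipette-tip box 90 x 56 x 50 mm high, closed. Origin: centre of its underside; x along its 90 mm length. 120 g. On the bench, or absent (None)
- spanner: steel open-ended spanner lying flat, 12 mm thick: a handle 20 mm wide from x = -44 to +44 mm, then a forked head 36 mm wide from x = 43 to 69 mm. Origin: middle of the handle's underside; x towards the head. 120 g. On the bench, or absent (None)
- reagent: bystander: amber reagent bottle, 64 mm diameter, 130 mm high, origin centre of underside; leave it alone
- beaker: bystander: glass beaker, 72 mm diameter, 95 mm high, origin centre of underside; leave it alone
- carton: bystander: cardboard box 70 x 100 x 60 mm, origin centre of underside; leave it alone

How it is judged:
On the way, in this order (a step that is already met when the one before it is completed fails the run):
1. the clamp knob is unscrewed clockwise so that its line is at the release line (3.15 to 3.65 rad) (value of joint clamp_knob between 3.15 and 3.65 rad and value of joint jaw above 0.039 m), for 0.3 s.
2. the jar stands on the scanner's plate, let go and at rest, within 18 mm of the circle's centre each way, its label facing the window within 0.35 rad (x of jar in the frame of scanner between -0.078 and -0.042 m and y of jar in the frame of scanner between -0.018 and 0.018 m and z of jar in the frame of scanner between 0.002 and 0.01 m and angle between jar's own z axis and vertical below 0.1 rad and angle between the x axis of jar and the x axis of scanner, either way round below 0.35 rad and contact force between the fingers and jar below 0.2 N and linear speed of jar below 0.02 m/s and horizontal distance between jar_label and window below 0.063 m), for 0.8 s.
At the end, for the whole second after the job is handed in: The knob's line is still at the release line (3.15 to 3.65 rad); the jar stands upright (within 0.15 rad) on the floor of the tote's small compartment; every piece of the kit that is present lies at rest in the large compartment (its origin inside the walls and below the rim) (value of joint clamp_knob between 3.15 and 3.65 rad and x of jar in the frame of tote between 0.055 and 0.165 m and y of jar in the frame of tote between -0.13 and 0.13 m and z of jar in the frame of tote below 0.012 m and angle between jar's own z axis and vertical below 0.15 rad and linear speed of each of jar, tube_block, weight, spare_bar, tip_box, spanner below 0.03 m/s and x of tube_block in the frame of tote between -0.168 and 0.052 m and y of tube_block in the frame of tote between -0.133 and 0.133 m and z of each of tube_block, weight, spare_bar, tip_box, spanner in the frame of tote below 0.06 m and x of weight in the frame of tote between -0.168 and 0.052 m and y of weight in the frame of tote between -0.133 and 0.133 m and x of spare_bar in the frame of tote between -0.168 and 0.052 m and y of spare_bar in the frame of tote between -0.133 and 0.133 m and x of tip_box in the frame of tote between -0.168 and 0.052 m and y of tip_box in the frame of tote between -0.133 and 0.133 m and x of spanner in the frame of tote between -0.168 and 0.052 m and y of spanner in the frame of tote between -0.133 and 0.133 m); the robot touches nothing.
It fails at once if a bystander is moved by more than 30 mm (distance of any of reagent, beaker, carton from where it was at the start of the episode above 0.03 m).
It fails at once if the jar is tipped by more than 0.6 rad (angle between jar's own z axis and vertical above 0.6 rad).
Of tube_block, weight, spare_bar, tip_box, spanner only 3 to 5 are there at a start; the rules pass over those that are not, and their reading is None.
At some moment in a run one of tube_block, weight, spare_bar, tip_box, spanner may be knocked a few centimetres aside while the robot is not near it.
It also fails if it takes over 210 s, if anything falls off the work surface, if the arm or the gripper's body presses on something with over 40 N, if the wrist force passes 120 N, or if a joint passes its speed limit or range.

## Robot

A 7-joint arm with a two-finger parallel gripper is mounted at the origin on the work surface. World frame = base frame: x ahead of the robot, y to its left, z up, the work surface at z = 0. Lengths are in m, angles in rad, forces in N, time in s.
With the tool pointing down it reaches from about 0.35 to 0.9 m from the base axis. Payload 19.9 kg.
Tool frame: the origin (TCP) lies on the centre line of the jaws, within the pads' length; the fingertips stand 14 mm ahead of it and the grasp point (between the pads) lies 5 mm behind it; z points along the fingers, y is the line along which they close (so a half turn about z gives the same grasp; the last joint's range is limited). The gripper opens to 85 mm and grips with 20 to 120 N. Pads are 22 mm wide; open, the fingers measure 114 mm over their backs; the gripper's body (76 mm by 85 mm) begins 54 mm behind the grasp point. The pads swing forward as they close: fully open they stand 13 mm farther back than shut.
Start: joints at [1.246, 0.417, -0.01, 1.614, 0.005, 1.111, -0.053], TCP at [0.175, -0.6, 0.21] pointing down, gripper open.
Joint ranges: [-2.81, 2.81], [-0.39, 2.02], [-1.27, 1.25], [0.06, 2.57], [-1.19, 4.33], [0.19, 2], [-2.82, 2.82]. Speed limits (rad/s): [1.89, 1.89, 2.39, 2.39, 3.01, 3.01, 3.01].

## Interface

Orientations are given as a 3x3 rotation matrix whose columns are the frame's x, y, z axes.
In Python, from station import bot gives the robot as it stands.
- The arm moves only by the tool apply_moves, never from a script. Its argument "plan" is a list of rows, each an object of numbers: "x", "y", "z": the shift along the tool's x, y, z each as a share of 0.05 m, from -1 to 1; "roll": the turn about the tool's z as a share of 0.15 rad, from -1 to 1; "fingers": the closure, from 0 (fully open) to 1 (shut). In form: [{"x": .., "y": .., "z": .., "roll": .., "fingers": ..}, ...]. A call has 1 to 10 rows; each row shifts and turns the commanded pose from where the row before left it, along the tool's axes as they then stand; what a row does not reach is not made up. A row lasts 1/10 s, in which the tool goes at most 50 mm and 8.59 degrees, less where a joint would pass 70% of its speed; a pose out of reach is approached as far as the arm can. A call with a number of a shift or a turn outside -1 to 1 is refused whole. A call with a gripper value outside its range is refused whole. The fingers move at their own pace and stop on an object; "force" is the grip in N (left out, the last holds). Time passes only in rows, so rows that do not move let the fingers close. It gives the time, the measured TCP pose, the force, the opening and the grip force at its end, in the units of the state.
- bot.read_state(): the state, without advancing time (a new reading comes with each control period).
- bot.capture(name): name is "side" or "top" or "wrist"; returns the picture (420x560x3 uint8, red, green, blue); there is no depth.
- bot.calibration(name): a dict with "fx", "fy", "cx", "cy" (pixels), "eye" and "rotation" of the camera in the world. Camera axes: x right, y down, z forward; pixel columns grow to the right and rows downward; lengths in m; the calibration is good to about 2 mm. A picture is of the moment at which its call begins: read the wrist's pose just before it. calibration takes no time and is no camera call; for the wrist camera it gives the pose at the moment of the call.
- bot.sign_off(): hands the job in; it is judged then, once.
The state is a dict: "time": time; "joint_pos": joint angles; "joint_velocities": joint speeds; "effort": joint torques, N m; "eef_pos": TCP position; "orientation": TCP orientation; "contact_force": force on the tool from outside, world axes, zero at the start; "torque": the same for the moment, N m; "gripper_width": opening from 0.0 (shut) to 1.0 (fully open); "gripper_force": force on a finger pad.
Only numpy, scipy, OpenCV 4.12 (cv2) and the standard library are available. Lean on these libraries where they do the work, as an engineer would, in place of code of your own. Each camera call takes 0.05 s, during which the arm holds its last target. There are 200 camera calls.

## Working session

There is one attempt and no reset: what is moved stays moved. The work goes in short steps, Python scripts to look and compute and a tool call to move; the robot and the scene stay as the last step left them, time stands still between calls to the robot, and variables do not carry over. Pictures are saved under pics/ and viewed, at most 14 in all, crops included, and the job is handed in when it is done.

Besides the shell and the picture viewer there is one more tool, called as name(argument=value, ...), one argument or row to a line, values as JSON. apply_moves: Moves the arm, as the interface text tells. Its arguments: {"type":"object","properties":{"plan":{"type":"array","items":{"type":"object","properties":{"x":{"type":"number"},"y":{"type":"number"},"z":{"type":"number"},"roll":{"type":"number"},"fingers":{"type":"number"}}}},"force":{"type":"number"}},"required":["plan"]}

```bash
mkdir -p pics; ls; python3 - <<'E'
from station import bot
import cv2
s=bot.read_state();print(s['time'],s['eef_pos'],s['orientation'])
for n in ('top','side'):
    im=bot.capture(n);c=bot.calibration(n);print(n,c)
    cv2.imwrite(f'pics/{n}0.png',im[:,:,::-1])
print(bot.calibration('wrist'))
E
```

```text
pics
0.0 [ 0.17485173 -0.59962917  0.20975273] [[ 9.59998063e-01  2.80006207e-01 -4.93247466e-04]
 [ 2.80006607e-01 -9.59997322e-01  1.20033025e-03]
 [-1.37416327e-04 -1.29042727e-03 -9.99999158e-01]]
top {'fx': 527.703839386356, 'fy': 527.703839386356, 'cx': 275.3411716614767, 'cy': 210.0628476026243, 'eye': array([0.35896108, 0.04202627, 1.30893694]), 'rotation': array([[-0.00590016, -0.98178159,  0.1899213 ],
       [-0.99971872,  0.00142842, -0.0236735 ],
       [ 0.02297092, -0.19000755, -0.98151386]])}
side {'fx': 398.443974896915, 'fy': 398.443974896915, 'cx': 271.6392480195358, 'cy': 201.11522142055122, 'eye': array([0.03759382, 0.73771456, 0.83136875]), 'rotation': array([[-0.80032975, -0.36274997,  0.47737275],
       [-0.59938462,  0.50334035, -0.62240387],
       [-0.01450398, -0.78425822, -0.62026501]])}
{'fx': 332.34351675782955, 'fy': 332.34351675782955, 'cx': 279.1262445796507, 'cy': 206.8721192630227, 'eye': array([ 0.25042273, -0.57886235,  0.3721888 ]), 'rotation': array([[ 2.79674829e-01, -9.12673691e-01, -2.98007927e-01],
       [-9.60094770e-01, -2.65909661e-01, -8.66607447e-02],
       [-1.50205105e-04,  3.10352681e-01, -9.50621476e-01]])}
```

View pics/top0.png

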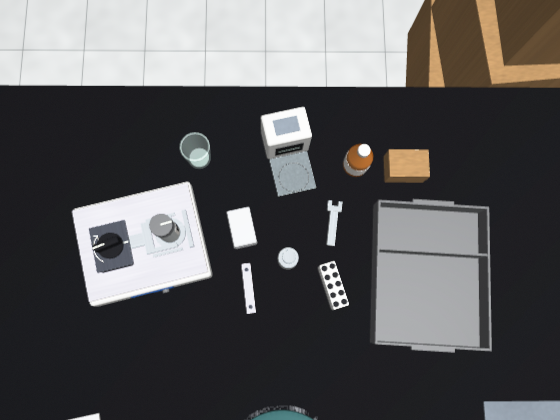

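View pics/side0.png

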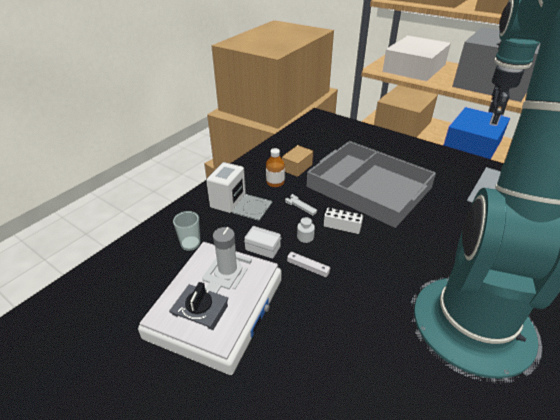

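The top view shows all five kit pieces: tip box at (242,228), bar (249,288), weight (288,258), spanner (334,222) and tube block (334,285). The shaker is at (142,243) with its knob at (110,243) and the jar lid at (162,226). The scanner circle is at (293,178) and the tote at (432,275).

```bash
cat > h.py <<'E'
from station import bot
import numpy as np, cv2
def ray(c,uv,z):
    uv=np.atleast_2d(np.array(uv,float))
    d=np.c_[(uv[:,0]-c['cx'])/c['fx'],(uv[:,1]-c['cy'])/c['fy'],np.ones(len(uv))]@np.array(c['rotation']).T
    return c['eye']+d*((z-c['eye'][2])/d[:,2])[:,None]
def proj(c,p):
    q=(np.atleast_2d(p)-c['eye'])@np.array(c['rotation'])
    return np.c_[c['cx']+c['fx']*q[:,0]/q[:,2],c['cy']+c['fy']*q[:,1]/q[:,2]]
def rect(P):
    (cx,cy),(w,h),a=cv2.minAreaRect((P[:,:2]*1000).astype(np.float32))
    if w<h:w,h,a=h,w,a+90
    return np.round([cx,cy,w,h,a],1)
def mv(s,target):  # shift in tool axes (m) to reach world target TCP
    return np.array(s['orientation']).T@(np.array(target)-s['eef_pos'])
def yaw(s): R=np.array(s['orientation']); return np.arctan2(R[1,1],R[0,1])
E
python3 - <<'E'
from h import *
c=bot.calibration('top');im=cv2.imread('pics/top0.png')
g=im.max(2)
m=cv2.morphologyEx((g>70).astype(np.uint8),cv2.MORPH_CLOSE,np.ones((5,5)))
cs,_=cv2.findContours(m,cv2.RETR_EXTERNAL,cv2.CHAIN_APPROX_NONE)
for k in cs:
    if cv2.contourArea(k)<100: continue
    x,y,w,h=cv2.boundingRect(k)
    if y<90 or y>380 :continue
    p=k[:,0,:]
    print((x,y,w,h),[ (z,list(rect(ray(c,p,z)))) for z in (0,.02,.05)])
for n,uv,z in [('knob',(110,243),.145),('lid',(161,225),.122),('circle',(293.5,178),.006)]: print(n,ray(c,uv,z))
a=cv2.resize(im[170:320,60:260],None,fx=4,fy=4,interpolation=cv2.INTER_CUBIC)
cv2.imwrite('pics/shk.png',a)
E
```

```text
(241, 263, 15, 51) [(0, [np.float64(418.2), np.float64(78.8), np.float64(124.0), np.float64(24.4), np.float64(6.7)]), (0.02, [np.float64(417.3), np.float64(78.2), np.float64(122.1), np.float64(24.0), np.float64(6.7)]), (0.05, [np.float64(416.0), np.float64(77.4), np.float64(119.3), np.float64(23.5), np.float64(6.7)])]
(318, 261, 31, 49) [(0, [np.float64(424.3), np.float64(-129.7), np.float64(115.9), np.float64(47.2), np.float64(17.0)]), (0.02, [np.float64(423.3), np.float64(-127.1), np.float64(114.1), np.float64(46.5), np.float64(17.0)]), (0.05, [np.float64(421.8), np.float64(-123.1), np.float64(111.5), np.float64(45.4), np.float64(17.0)])]
(277, 247, 22, 23) [(0, [np.float64(492.2), np.float64(-19.1), np.float64(53.0), np.float64(52.6), np.float64(134.5)]), (0.02, [np.float64(490.2), np.float64(-18.1), np.float64(52.2), np.float64(51.8), np.float64(134.5)]), (0.05, [np.float64(487.1), np.float64(-16.7), np.float64(50.9), np.float64(50.6), np.float64(134.5)])]
(226, 206, 32, 43) [(0, [np.float64(568.5), np.float64(95.8), np.float64(100.7), np.float64(61.3), np.float64(12.3)]), (0.02,
[... 1937 characters left out ...]
np.float64(77.8), np.float64(41.7)]), (0.02, [np.float64(766.2), np.float64(209.1), np.float64(97.6), np.float64(76.6), np.float64(41.7)]), (0.05, [np.float64(756.7), np.float64(205.2), np.float64(95.4), np.float64(74.9), np.float64(41.7)])]
(260, 106, 56, 91) [(0, [np.float64(769.6), np.float64(-28.7), np.float64(223.5), np.float64(128.8), np.float64(12.4)]), (0.02, [np.float64(763.3), np.float64(-27.6), np.float64(220.1), np.float64(126.9), np.float64(12.4)]), (0.05, [np.float64(753.9), np.float64(-26.0), np.float64(215.0), np.float64(123.9), np.float64(12.4)])]
knob [[0.51075785 0.37896765 0.145     ]]
lid [[0.55450772 0.27296228 0.122     ]]
circle [[ 0.69420786 -0.03616462  0.006     ]]
```

View pics/shk.png

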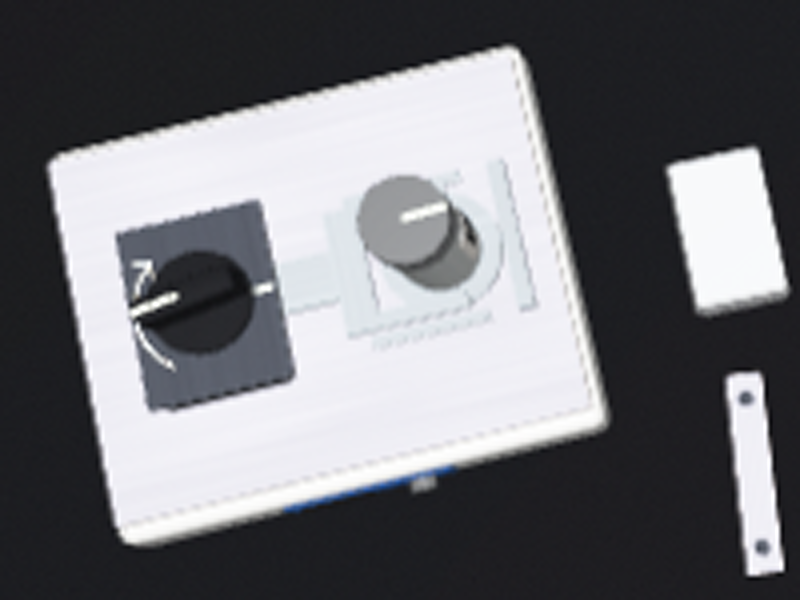

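```bash
python3 - <<'E'
from h import *
c=bot.calibration('top')
C=lambda x,y:(x/4+60,y/4+170)
def P(z,*pts): return ray(c,[C(*p) for p in pts],z)[:,:2]
ang=lambda a,b:np.degrees(np.arctan2(*(b-a)[::-1]))
q=P(.07,(50,160),(520,47),(605,420),(122,532))
print('shaker',q.mean(0),[ang(q[i],q[(i+1)%4]) for i in range(4)],[np.linalg.norm(q[i]-q[(i+1)%4]) for i in range(4)])
d=P(.108,(200,303));print('disc',d)
l=P(.142,(133,314),(180,296),(243,275));print('line',l,ang(l[1],l[0]),ang(l[2],l[0]))
r=P(.096,(253,289),(272,287));print('rel',r,ang(r[0],r[1]), ang(d[0],r[1]))
j=P(.192,(403,222),(403,219),(446,208));print('lid',j,ang(j[1],j[2]))
b=P(.096,(117,233),(260,200),(296,380),(150,410));print('bridge',b.mean(0),ang(b[0],b[1]))
# scanner etc: bigger crops
im=cv2.imread('pics/top0.png')
a=cv2.resize(im[100:200,250:350],None,fx=5,fy=5,interpolation=cv2.INTER_CUBIC)
b=cv2.resize(im[195:320,270:360],None,fx=4,fy=4,interpolation=cv2.INTER_CUBIC)
o=np.zeros((500,860,3),np.uint8);o[:500,:500]=a;o[:500,500:860]=b
cv2.imwrite('pics/scn.png',o[:,:800])
E
```

```text
shaker [0.52371334 0.32765058] [np.float64(-75.97974817011784), np.float64(-166.21513931691814), np.float64(102.83717797236605), np.float64(14.294965479513598)] [np.float64(0.28434396316296223), np.float64(0.2302549280133874), np.float64(0.2823821563388302), np.float64(0.22442520119524884)]
disc [[0.50929363 0.38934379]]
line [[0.49905413 0.41584972]
 [0.50895787 0.39068528]
 [0.52055338 0.35669937]] 111.48265883008293 109.97457667956859
rel [[0.51879547 0.36299213]
 [0.51992194 0.35219259]] -84.04514867304586 -74.0350947015134
lid [[0.54189569 0.25983569]
 [0.54351693 0.2598927 ]
 [0.54942349 0.237236  ]] -75.38832176885651
bridge [0.50962271 0.38946302] -76.69512192452665
```

View pics/scn.png

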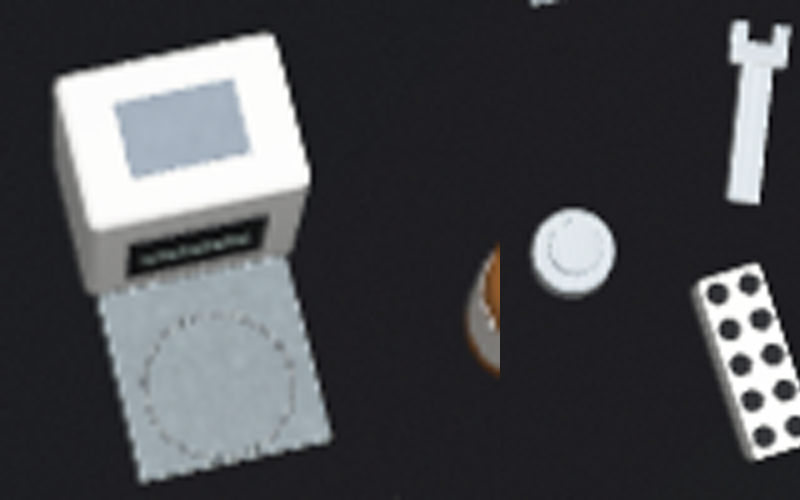

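The scanner crop shows the plate with corners at about (100,300), (285,262), (330,440) and (140,482), and the circle centred at about (220,387). The spanner's head points up (+x), and the block and weight are clear. Next I get the scene frames, then move over the knob.

```bash
cat >> h.py <<'E'
def go(target,yawdeg=None,vel=1.0):
    """print tool-axis shares: rotation first (about own axis), then shift in the rotated axes"""
    s=bot.read_state();R=np.array(s['orientation']);y0=np.degrees(yaw(s))
    out=''
    a=0.
    if yawdeg is not None:
        a=(y0-yawdeg+90)%180-90   # cw positive = +roll, nearest half turn
        out=f'roll total {np.radians(a)/.15:.2f} (alt {np.radians(a-np.sign(a)*180)/.15:.2f}) '
    ca,sa=np.cos(np.radians(a)),np.sin(np.radians(a))
    d=(R@np.array([[ca,-sa,0],[sa,ca,0],[0,0,1]])).T@(np.array(target)-s['eef_pos'])/.05
    print('t',round(s['time'],2),'yaw',round(y0,1),'q7',round(s['joint_pos'][6],2),out,'shares after roll',np.round(d,2))
E
python3 - <<'E'
from h import *
c=bot.calibration('top')
S=lambda x,y:(x/5+250,y/5+100)
ang=lambda a,b:np.degrees(np.arctan2(*(b-a)[::-1]))
p=ray(c,[S(*q) for q in [(100,300),(285,262),(330,440),(140,482)]],.006)[:,:2]
print('plate',p,[ang(p[2],p[1]),ang(p[3],p[0]),ang(p[0],p[1])+90]);print('circle',ray(c,[S(220,387)],.006))
t=ray(c,[(378,201),(488,207),(491,350),(373,346)],.062)[:,:2]
print('tote',t.mean(0),[ang(t[2],t[1]),ang(t[3],t[0])],[np.linalg.norm(t[i]-t[(i+1)%4]) for i in range(4)])
T=lambda x,y:((x-500)/4+270,y/4+195)
b=ray(c,[T(*q) for q in [(697,285),(760,264)]],.045);print('block end',b)
print('block top ctr via holes',ray(c,[(334,285.5)],.045), 'weight head',ray(c,[T(576,247)],.064))
h=ray(c,[T(760,60),(T(743,203))],.012);print('spanner',h,ang(h[1][:2],h[0][:2]))
print('bar',ray(c,[(248.5,288.5)],.02),'tip',ray(c,[(241.5,227)],.05))
go([.5094,.388,.25],20.5)
E
```

```text
plate [[ 0.74173797  0.02351713]
 [ 0.76211378 -0.07179207]
 [ 0.66802202 -0.09306748]
 [ 0.6462553   0.00366777]] [np.float64(12.741089611150752), np.float64(11.74363393387868), np.float64(12.067402511879308)]
circle [[ 0.69578369 -0.03745974  0.006     ]]
tote [ 0.44514766 -0.35968263] [np.float64(-3.574882275042618), np.float64(-4.401269973553305)] [np.float64(0.2687348500347135), np.float64(0.3376017994789029), np.float64(0.27373379195339365), np.float64(0.34218777793845145)]
block end [[ 0.46628135 -0.09286501  0.045     ]
 [ 0.47871484 -0.13104837  0.045     ]]
block top ctr via holes [[ 0.42041189 -0.12706015  0.045     ]] weight head [[ 0.48736675 -0.01964271  0.064     ]]
spanner [[ 0.60985895 -0.13908158  0.012     ]
 [ 0.51965654 -0.12604408  0.012     ]] -8.224349943046121
bar [[0.41543217 0.07694693 0.02      ]] tip [[0.56107169 0.09355473 0.05      ]]
t 0.1 yaw -73.7 q7 -0.05 roll total 9.98 (alt -10.96)  shares after roll [-16.16 -13.18  -0.79]
```

apply_moves(
  plan=[
    {"roll": -1, "z": -0.15},
    {"roll": -1, "z": -0.15},
    {"roll": -1, "z": -0.15},
    {"roll": -1, "z": -0.15},
    {"roll": -1, "z": -0.15},
    {"roll": -1, "z": -0.15},
    {"roll": -1, "z": -0.15},
    {"roll": -1, "z": -0.15},
    {"roll": -1, "z": -0.15},
    {"roll": -0.96, "z": -0.15},
  ],
)

```text
$.plan[0]: bad value
```

apply_moves(
  plan=[
    {"roll": -1},
    {"y": 1},
    {"y": 1},
    {"y": 1},
    {"y": 1},
    {"x": 0.9, "y": 0.3},
    {"x": 0.9, "y": 0.3},
    {"x": 0.9, "y": 0.3},
    {"x": 0.9, "y": 0.3},
    {"x": 0.9, "y": 0.3},
  ],
)

```text
$.plan[0]: bad value
```

```bash
python3 - <<'E'
from h import *
print(bot.read_state()['eef_pos'])
go([.5094,.388,.27],20.5)
E
```

```text
[ 0.17493161 -0.59968938  0.20982326]
t 0.1 yaw -73.7 q7 -0.05 roll total 9.98 (alt -10.96)  shares after roll [-16.16 -13.18  -1.19]
```

apply_moves(
  plan=[
    {"x": 0, "y": 0, "z": -0.15, "roll": -1, "fingers": 0},
    {"x": 0, "y": 0, "z": -0.15, "roll": -1, "fingers": 0},
    {"x": 0, "y": 0, "z": -0.15, "roll": -1, "fingers": 0},
    {"x": 0, "y": 0, "z": -0.15, "roll": -1, "fingers": 0},
    {"x": 0, "y": 0, "z": -0.15, "roll": -1, "fingers": 0},
    {"x": 0, "y": 0, "z": -0.15, "roll": -1, "fingers": 0},
    {"x": 0, "y": 0, "z": -0.15, "roll": -1, "fingers": 0},
    {"x": 0, "y": 0, "z": -0.15, "roll": -1, "fingers": 0},
    {"x": 0, "y": 0, "z": -0.15, "roll": -1, "fingers": 0},
    {"x": 0, "y": 0, "z": -0.1, "roll": -1, "fingers": 0},
  ],
)

```text
time: 1.1
eef_pos: [0.1749, -0.5999, 0.2831]
orientation: [[-0.217, 0.976, -0.0], [0.976, 0.217, 0.0], [0.0, -0.0, -1.0]]
contact_force: [0.3, 0.2, 0.4]
gripper_width: 1.0
gripper_force: 0.0
```

apply_moves(
  plan=[
    {"x": 0, "y": 0, "z": 0, "roll": -0.96, "fingers": 0},
    {"x": 0, "y": 1, "z": 0, "roll": 0, "fingers": 0},
    {"x": 0, "y": 1, "z": 0, "roll": 0, "fingers": 0},
    {"x": 0, "y": 1, "z": 0, "roll": 0, "fingers": 0},
    {"x": 0, "y": 1, "z": 0, "roll": 0, "fingers": 0},
    {"x": 0.9, "y": 0.3, "z": 0, "roll": 0, "fingers": 0},
    {"x": 0.9, "y": 0.3, "z": 0, "roll": 0, "fingers": 0},
    {"x": 0.9, "y": 0.3, "z": 0, "roll": 0, "fingers": 0},
    {"x": 0.9, "y": 0.3, "z": 0, "roll": 0, "fingers": 0},
    {"x": 0.9, "y": 0.3, "z": 0, "roll": 0, "fingers": 0},
  ],
)

```text
time: 2.1
eef_pos: [0.3535, -0.2911, 0.2825]
orientation: [[-0.349, 0.937, -0.001], [0.937, 0.349, 0.0], [0.0, -0.0, -1.0]]
contact_force: [0.4, -0.0, 0.7]
gripper_width: 0.999
gripper_force: 0.0
```

```bash
python3 - <<'E'
from h import *
print(bot.read_state()['eef_pos'])
go([.5094,.388,.27],20.5)
E
```

```text
[ 0.35353923 -0.29111158  0.28251474]
t 2.1 yaw 20.5 q7 0.95 roll total -0.01 (alt 20.94)  shares after roll [11.63  7.68  0.25]
```

apply_moves(
  plan=[
    {"x": 0.9, "y": 0.7, "z": 0, "roll": 0, "fingers": 0},
    {"x": 0.9, "y": 0.7, "z": 0, "roll": 0, "fingers": 0},
    {"x": 0.9, "y": 0.7, "z": 0, "roll": 0, "fingers": 0},
    {"x": 0.9, "y": 0.7, "z": 0, "roll": 0, "fingers": 0},
    {"x": 0.9, "y": 0.7, "z": 0, "roll": 0, "fingers": 0},
    {"x": 0.9, "y": 0.7, "z": 0, "roll": 0, "fingers": 0},
    {"x": 0.9, "y": 0.7, "z": 0, "roll": 0, "fingers": 0},
    {"x": 0.9, "y": 0.7, "z": 0, "roll": 0, "fingers": 0},
    {"x": 0.9, "y": 0.7, "z": 0, "roll": 0, "fingers": 0},
    {"x": 0.9, "y": 0.5, "z": 0, "roll": 0, "fingers": 0},
  ],
)

```text
time: 3.1
eef_pos: [0.4969, 0.1872, 0.2826]
orientation: [[-0.348, 0.938, -0.0], [0.938, 0.348, 0.0], [0.0, -0.0, -1.0]]
contact_force: [1.3, -1.3, 0.5]
gripper_width: 0.999
gripper_force: 0.0
```

apply_moves(
  plan=[
    {"x": 0.9, "y": 0.4, "z": 0.1, "roll": 0, "fingers": 0},
    {"x": 0.9, "y": 0.4, "z": 0.1, "roll": 0, "fingers": 0},
    {"x": 0.83, "y": 0.1, "z": 0.1, "roll": 0, "fingers": 0},
    {"x": 0, "y": 0, "z": 0, "roll": 0, "fingers": 0},
    {"x": 0, "y": 0, "z": 0, "roll": 0, "fingers": 0},
  ],
)

```text
time: 3.6
eef_pos: [0.4917, 0.3255, 0.2674]
orientation: [[-0.352, 0.936, -0.001], [0.936, 0.352, -0.0], [0.0, -0.001, -1.0]]
contact_force: [0.2, -1.4, 0.0]
gripper_width: 1.0
gripper_force: 0.0
```

```bash
python3 - <<'E'
from h import *
c=bot.calibration('wrist');im=bot.capture('wrist');cv2.imwrite('pics/w1.png',im[:,:,::-1])
print(bot.read_state()['eef_pos'])
go([.5094,.388,.135],20.5)
print(proj(c,[[.5094,.388,.11]]),proj(c,[[.542,.257,.192]]))
E
```

```text
[0.49245368 0.32431062 0.26756385]
t 3.65 yaw 20.5 q7 -0.58 roll total -0.00 (alt 20.94)  shares after roll [1.08 0.77 2.65]
[[321.81866427 127.73359778]] [[308.64414036 301.61620908]]
```

View pics/w1.png

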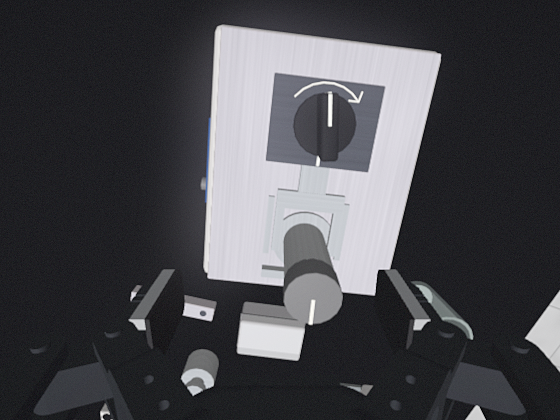

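The wrist view shows the knob disc at (325,125), with the bar nearly aligned with the tool's x axis and its engraved line at (330,93)-(331,126). The release line is at (318,162) and the lid centre at (313,299).

```bash
python3 - <<'E'
from h import *
c=bot.calibration('wrist')
print('disc',ray(c,[(325,125)],.106),'line',ray(c,[(330.5,93),(331,126)],.14),'rel',ray(c,[(318,162)],.096),'lid',ray(c,[(313,299),(312,323)],.192))
print('barbase far/near',ray(c,[(328,155)],.14), 'bridge',ray(c,[(275,73),(384,86),(370,171),(266,160)],.096).mean(0))
go([.5115,.388,.14],20.5)
E
```

```text
disc [[0.512847   0.38992856 0.106     ]] line [[0.50193312 0.41603237 0.14      ]
 [0.51279726 0.39175729 0.14      ]] rel [[0.52192919 0.35358457 0.096     ]] lid [[0.545179   0.25907939 0.192     ]
 [0.55333721 0.23690175 0.192     ]]
barbase far/near [[0.52008592 0.36813513 0.14      ]] bridge [0.51297976 0.38997206 0.096     ]
t 3.65 yaw 20.5 q7 -0.58 roll total -0.00 (alt 20.94)  shares after roll [1.06 0.8  2.55]
```

apply_moves(
  plan=[
    {"x": 0.55, "y": 0.4, "z": 0.3, "roll": 0, "fingers": 0},
    {"x": 0.54, "y": 0.4, "z": 0.3, "roll": 0, "fingers": 0},
    {"x": 0, "y": 0, "z": 0.7, "roll": 0, "fingers": 0},
    {"x": 0, "y": 0, "z": 0.7, "roll": 0, "fingers": 0},
    {"x": 0, "y": 0, "z": 0.5, "roll": 0, "fingers": 0},
    {"x": 0, "y": 0, "z": 0.2, "roll": 0, "fingers": 0},
    {"x": 0, "y": 0, "z": 0.09, "roll": 0, "fingers": 0},
    {"x": 0, "y": 0, "z": 0, "roll": 0, "fingers": 0},
  ],
)

```text
time: 4.45
eef_pos: [0.5115, 0.3893, 0.1291]
orientation: [[-0.349, 0.937, 0.001], [0.937, 0.349, 0.0], [0.0, 0.001, -1.0]]
contact_force: [-0.4, -0.2, 0.9]
gripper_width: 0.999
gripper_force: 0.0
```

apply_moves(
  force=50,
  plan=[
    {"x": 0, "y": 0, "z": 0, "roll": 0, "fingers": 0.6},
    {"x": 0, "y": 0, "z": 0, "roll": 0, "fingers": 1},
    {"x": 0, "y": 0, "z": 0, "roll": 0, "fingers": 1},
    {"x": 0, "y": 0, "z": 0, "roll": 0, "fingers": 1},
    {"x": 0, "y": 0, "z": 0, "roll": 0, "fingers": 1},
    {"x": 0, "y": 0, "z": 0, "roll": 0, "fingers": 1},
    {"x": 0, "y": 0, "z": 0, "roll": 0, "fingers": 1},
    {"x": 0, "y": 0, "z": 0, "roll": 0, "fingers": 1},
  ],
)

```text
time: 5.25
eef_pos: [0.5108, 0.3897, 0.1284]
orientation: [[-0.35, 0.937, -0.0], [0.937, 0.35, 0.0], [0.0, -0.0, -1.0]]
contact_force: [-0.9, -0.3, -0.5]
gripper_width: 0.003
gripper_force: 0.0
```

```bash
python3 - <<'E'
from h import *
a=bot.capture('side');b=bot.capture('wrist')
a=cv2.resize(a[210:370,120:320],(400,320),interpolation=cv2.INTER_CUBIC)
b=b[150:420,60:460]
o=np.zeros((320,800,3),np.uint8);o[:,:400]=a;o[:270,400:]=b
cv2.imwrite('pics/k2.png',o[:,:,::-1])
E
```

```text
(no output)
```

View pics/k2.png

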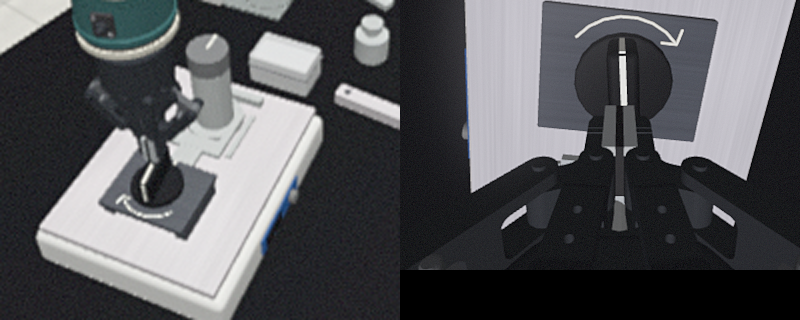

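The wrist view shows the fingers closed with the bar apparently between the pads, and the line visible at (623,80) in the crop. I'll check the gripper reading.

```bash
python3 - <<'E'
from h import *
s=bot.read_state()
print(s)
E
```

```text
{'time': 5.35, 'joint_pos': array([-0.132486  ,  0.67458045, -0.82375556,  1.6183096 ,  0.54251085,
        1.09171007, -0.74716748]), 'joint_velocities': array([-2.28097893e-04, -1.66942690e-03,  1.00191662e-05,  7.04035370e-04,
        1.48238989e-05,  8.55322163e-04,  1.20190569e-03]), 'effort': array([-2.84592434e-04, -9.16170502e+01, -2.13181382e+01, -3.69180572e+01,
        1.75239542e-02,  1.89629536e-03,  2.73658579e-04]), 'eef_pos': array([0.51086206, 0.38969895, 0.12837729]), 'orientation': array([[-3.49458427e-01,  9.36951865e-01, -1.06881720e-04],
       [ 9.36951869e-01,  3.49458431e-01,  2.64175628e-05],
       [ 6.21027031e-05, -9.09111876e-05, -9.99999994e-01]]), 'contact_force': array([-0.69103037,  0.92563245, -0.66690867]), 'torque': array([ 0.02582259, -0.00140804, -0.06656294]), 'gripper_force': 0.0, 'gripper_width': -0.00043406088968789226}
```

```bash
python3 - <<'E'
from h import *
s=bot.read_state();c=bot.calibration('wrist');p=s['eef_pos']
print('tip px',proj(c,[p-[0,0,.014],p]))
c1=dict(c);c1['eye']=c['eye']+np.array([0.49245368,0.32431062,0.26756385])-p
ct=bot.calibration('top')
def tri(obs):
    A=np.zeros((3,3));b=np.zeros(3)
    for c,uv in obs:
        d=ray(c,[uv],0)[0]-c['eye'];d/=np.linalg.norm(d);M=np.eye(3)-np.outer(d,d);A+=M;b+=M@c['eye']
    return np.linalg.solve(A,b)
C=lambda x,y:(x/4+60,y/4+170)
print('line outer end',tri([(c,(283,205)),(c1,(330.5,93))]),tri([(ct,C(133,314)),(c1,(330.5,93))]),tri([(ct,C(133,314)),(c,(283,205))]))
print('bridge corner',tri([(c,(776-400,170)),(c1,(384,86))]),tri([(c,(203,152)),(c1,(275,73))]))
im=bot.capture('wrist');a=cv2.resize(im[170:320,180:380],(800,600),interpolation=cv2.INTER_CUBIC)
a=cv2.convertScaleAbs(a,alpha=2.2);cv2.imwrite('pics/k3.png',a[:,:,::-1])
E
```

```text
tip px [[281.5477839  241.39402555]
 [281.7238085  252.05667183]]
line outer end [0.50207249 0.41651946 0.13423253] [0.50036855 0.41593342 0.1421064 ] [0.50034448 0.41744108 0.13712898]
bridge corner [0.55568765 0.44394625 0.08236167] [0.45105937 0.41785226 0.09128741]
```

View pics/k3.png

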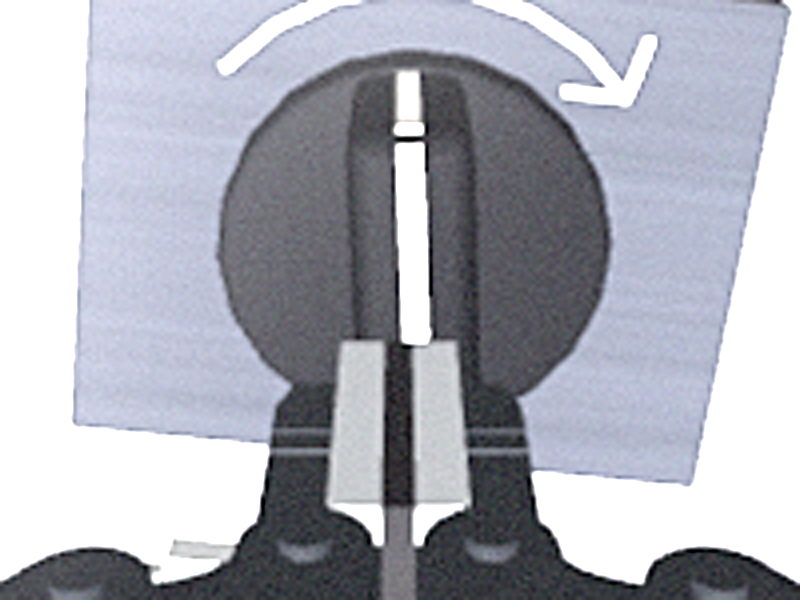

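```bash
python3 - <<'E'
from h import *
s=bot.read_state();c=bot.calibration('wrist');p=s['eef_pos'];R=s['orientation']
for dx in (0,.011):
  for dz in (-.014,0,.02,.04): print(dx,dz,proj(c,[p+R[:,0]*dx+[0,0,dz]]))
print(ray(c,[(283,255)],.14), c['eye']-p, R.T@c['rotation'])
# disc in picture: centre/extent
for q in [(.5115,.3895)]: print([proj(c,[[q[0]+.03*np.cos(a),q[1]+.03*np.sin(a),.108]])[0].round(1) for a in np.radians([110.5,20.5,200.5])])
E
```

```text
0 -0.014 [[281.53658171 241.32349271]]
0 0 [[281.71196932 251.9826581 ]]
0 0.02 [[282.01319294 270.2894948 ]]
0 0.04 [[282.39576016 293.53998144]]
0.011 -0.014 [[281.57344832 223.53420961]]
0.011 0 [[281.75505636 233.05172608]]
0.011 0.02 [[282.06811197 249.4580037 ]]
0.011 0.04 [[282.46781312 270.40510605]]
[[0.50997518 0.39364564 0.14      ]] [-0.02875149  0.07325247  0.16237091] [[-3.54137679e-04 -9.50352871e-01 -3.11174059e-01]
 [ 9.99999934e-01 -3.11186526e-04 -1.87678390e-04]
 [ 8.15275225e-05 -3.11174105e-01  9.50352918e-01]]
[array([282.5, 189. ]), array([332.6, 237.6]), array([232.1, 237.7])]
```

apply_moves(
  plan=[
    {"x": 0, "y": 0, "z": 0, "roll": 0, "fingers": 0},
    {"x": 0, "y": 0, "z": 0, "roll": 0, "fingers": 0},
    {"x": 0, "y": 0, "z": 0, "roll": 0, "fingers": 0},
    {"x": 0, "y": 0, "z": 0, "roll": 0, "fingers": 0},
    {"x": 0, "y": 0, "z": 0, "roll": 0, "fingers": 0},
    {"x": 0, "y": 0, "z": 0, "roll": 0, "fingers": 0},
    {"x": 0, "y": 0, "z": 0, "roll": 0, "fingers": 0},
    {"x": 0, "y": 0, "z": 0.2, "roll": 0, "fingers": 0},
    {"x": 0, "y": 0, "z": 0.2, "roll": 0, "fingers": 0},
    {"x": 0, "y": 0, "z": 0, "roll": 0, "fingers": 0},
  ],
)

```text
time: 6.4
eef_pos: [0.5102, 0.389, 0.1064]
orientation: [[-0.35, 0.937, -0.002], [0.937, 0.35, -0.001], [-0.001, -0.002, -1.0]]
contact_force: [-0.5, -0.2, -0.2]
gripper_width: 0.998
gripper_force: 0.0
```

apply_moves(
  force=50,
  plan=[
    {"x": 0, "y": 0, "z": 0, "roll": 0, "fingers": 0.6},
    {"x": 0, "y": 0, "z": 0, "roll": 0, "fingers": 0.7},
    {"x": 0, "y": 0, "z": 0, "roll": 0, "fingers": 0.7},
    {"x": 0, "y": 0, "z": 0, "roll": 0, "fingers": 0.7},
    {"x": 0, "y": 0, "z": 0, "roll": 0, "fingers": 0.8},
    {"x": 0, "y": 0, "z": 0, "roll": 0, "fingers": 0.9},
    {"x": 0, "y": 0, "z": 0, "roll": 0, "fingers": 1},
    {"x": 0, "y": 0, "z": 0, "roll": 0, "fingers": 1},
  ],
)

```text
time: 7.2
eef_pos: [0.5129, 0.3902, 0.1092]
orientation: [[-0.349, 0.937, 0.003], [0.937, 0.349, 0.002], [0.001, 0.004, -1.0]]
contact_force: [12.0, 4.6, -2.1]
gripper_width: 0.169
gripper_force: 50.4
```

apply_moves(
  plan=[
    {"x": 0, "y": 0.05, "z": 0, "roll": 0, "fingers": 1},
    {"x": 0, "y": 0, "z": 0, "roll": 0.4, "fingers": 1},
    {"x": 0, "y": 0, "z": 0, "roll": 0.8, "fingers": 1},
    {"x": 0, "y": 0, "z": 0, "roll": 0.8, "fingers": 1},
    {"x": 0, "y": 0, "z": 0, "roll": 0.8, "fingers": 1},
    {"x": 0, "y": 0, "z": 0, "roll": 0.8, "fingers": 1},
    {"x": 0, "y": 0, "z": 0, "roll": 0.8, "fingers": 1},
    {"x": 0, "y": 0, "z": 0, "roll": 0.8, "fingers": 1},
    {"x": 0, "y": 0, "z": 0, "roll": 0.8, "fingers": 1},
    {"x": 0, "y": 0, "z": 0, "roll": 0, "fingers": 1},
  ],
)

```text
time: 8.2
eef_pos: [0.511, 0.3907, 0.109]
orientation: [[0.52, 0.854, -0.003], [0.854, -0.52, -0.002], [-0.003, -0.001, -1.0]]
contact_force: [-15.1, -8.0, 18.1]
gripper_width: 0.167
gripper_force: 52.7
```

```bash
python3 - <<'E'
from h import *
s=bot.read_state();print(s['joint_pos'][6],np.degrees(yaw(s)),s['torque'],s['gripper_width'],s['contact_force'],s['eef_pos'])
E
```

```text
-1.5579398993895823 -31.30304454927814 [-1.63136569  3.78273593 -0.11286917] 0.16712817744172245 [-15.13317442  -8.00072312  18.06670379] [0.51104938 0.39069038 0.10902943]
```

apply_moves(
  plan=[
    {"x": 0, "y": -0.03, "z": -0.04, "roll": 0, "fingers": 1},
    {"x": 0, "y": 0, "z": 0, "roll": 0.4, "fingers": 1},
    {"x": 0, "y": 0, "z": 0, "roll": 0.8, "fingers": 1},
    {"x": 0, "y": 0, "z": 0, "roll": 0.8, "fingers": 1},
    {"x": 0, "y": 0, "z": 0, "roll": 0.8, "fingers": 1},
    {"x": 0, "y": 0, "z": 0, "roll": 0.8, "fingers": 1},
    {"x": 0, "y": 0, "z": 0, "roll": 0.8, "fingers": 1},
    {"x": 0, "y": 0, "z": 0, "roll": 0.8, "fingers": 1},
    {"x": 0, "y": 0, "z": 0, "roll": 0, "fingers": 1},
    {"x": 0, "y": 0, "z": 0, "roll": 0, "fingers": 1},
  ],
)

```text
time: 9.2
eef_pos: [0.5097, 0.3922, 0.1093]
orientation: [[0.969, 0.247, -0.003], [0.247, -0.969, -0.0], [-0.003, -0.001, -1.0]]
contact_force: [-6.4, 4.7, -9.7]
gripper_width: 0.17
gripper_force: 51.4
```

apply_moves(
  plan=[
    {"x": 0, "y": 0, "z": 0, "roll": 0, "fingers": 0},
    {"x": 0, "y": 0, "z": 0, "roll": 0, "fingers": 0},
    {"x": 0, "y": 0, "z": 0, "roll": 0, "fingers": 0},
    {"x": 0, "y": 0, "z": 0, "roll": 0, "fingers": 0},
    {"x": 0, "y": 0, "z": -0.5, "roll": 0, "fingers": 0},
    {"x": 0, "y": 0, "z": -0.7, "roll": 0, "fingers": 0},
    {"x": 0, "y": 0, "z": -0.3, "roll": -0.95, "fingers": 0},
    {"x": 0, "y": 0, "z": 0, "roll": -1, "fingers": 0},
    {"x": 0, "y": 0, "z": 0, "roll": -1, "fingers": 0},
    {"x": 0, "y": 0, "z": 0, "roll": -1, "fingers": 0},
  ],
)

```text
time: 10.2
eef_pos: [0.5121, 0.3913, 0.1857]
orientation: [[0.663, 0.749, 0.001], [0.749, -0.663, 0.0], [0.001, 0.0, -1.0]]
contact_force: [0.2, 0.4, 0.1]
gripper_width: 0.998
gripper_force: 0.0
```

apply_moves(
  plan=[
    {"x": 0, "y": 0, "z": 0, "roll": -1, "fingers": 0},
    {"x": 0, "y": 0, "z": 0, "roll": -1, "fingers": 0},
    {"x": 0, "y": 0, "z": 0, "roll": -1, "fingers": 0},
    {"x": 0, "y": 0, "z": 0, "roll": -1, "fingers": 0},
    {"x": 0, "y": 0, "z": 0, "roll": -1, "fingers": 0},
    {"x": 0, "y": 0, "z": 0, "roll": -1, "fingers": 0},
    {"x": 0, "y": 0, "z": 0, "roll": -1, "fingers": 0},
    {"x": 0, "y": 0, "z": 0, "roll": -1, "fingers": 0},
    {"x": 0, "y": 0, "z": 0, "roll": -1, "fingers": 0},
    {"x": 0, "y": 0, "z": 0, "roll": -1, "fingers": 0},
  ],
)

```text
time: 11.2
eef_pos: [0.5122, 0.3912, 0.1856]
orientation: [[-0.7, 0.714, 0.0], [0.714, 0.7, 0.0], [-0.0, 0.0, -1.0]]
contact_force: [0.4, -0.1, -0.9]
gripper_width: 1.002
gripper_force: 0.0
```

apply_moves(
  plan=[
    {"x": 0, "y": 0, "z": 0, "roll": -1, "fingers": 0},
    {"x": 0, "y": 0, "z": 0, "roll": -1, "fingers": 0},
    {"x": 0, "y": 0, "z": 0, "roll": -1, "fingers": 0},
    {"x": 0, "y": 0, "z": 0, "roll": -1, "fingers": 0},
    {"x": 0, "y": 0, "z": 0, "roll": -1, "fingers": 0},
    {"x": 0, "y": 0, "z": 0, "roll": -1, "fingers": 0},
    {"x": 0, "y": 0, "z": 0, "roll": -1, "fingers": 0},
    {"x": 0, "y": 0, "z": 0, "roll": 0, "fingers": 0},
  ],
)

```text
time: 12.0
eef_pos: [0.5122, 0.3911, 0.1852]
orientation: [[-0.969, -0.248, -0.0], [-0.248, 0.969, 0.0], [0.0, 0.0, -1.0]]
contact_force: [-0.2, 0.0, -0.3]
gripper_width: 1.001
gripper_force: 0.0
```

```bash
python3 - <<'E'
from h import *
s=bot.read_state();print(s['joint_pos'][6],np.degrees(yaw(s)),s['contact_force'],s['eef_pos'])
im=bot.capture('wrist');a=im[60:330,80:480];cv2.imwrite('pics/k4.png',cv2.convertScaleAbs(a,alpha=1.8)[:,:,::-1])
np.savez('c4.npz',**bot.calibration('wrist'))
E
```

```text
0.6160245117114788 104.38357825601828 [-0.19442225  0.02234409 -0.31312474] [0.51217691 0.3911446  0.18524807]
```

View pics/k4.png

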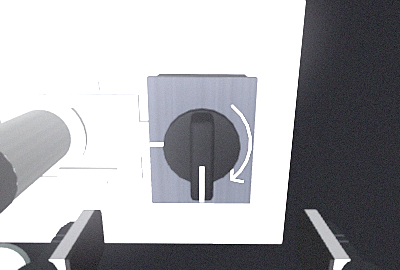

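The knob's line now points down in the crop, (202,167)-(202,202). The release line lies to the left at (148-163,144), so about a quarter turn clockwise remains.

```bash
python3 - <<'E'
from h import *
c=dict(np.load('c4.npz'))
O=lambda *l:[(x+80,y+60) for x,y in l]
ang=lambda a,b:np.degrees(np.arctan2(*(b-a)[1::-1]))
l=ray(c,O((203,113),(202,200)),.14);r=ray(c,O((148,144),(163,144.5)),.096);d=ray(c,O((201.5,147)),.106)[0]
b=ray(c,O((149,78),(257,78),(251,202),(153,202)),.096)
print('bar',ang(l[0],l[1]),l.mean(0),'disc',d,'rel',ang(r[1],r[0]),ang(d,r[0]),'bridge',ang(b[1],b[0]),ang(b[2],b[3]),ang(b[0],b[3])-90,ang(b[1],b[2])-90)
E
```

```text
bar 13.585506783702472 [0.5069559  0.39093188 0.14      ] disc [0.51011022 0.3912772  0.106     ] rel -77.97097669796537 -74.94297619466815 bridge -75.97134218738911 -75.95970142524946 -76.7765639815692 -75.6965528097012
```

apply_moves(
  force=50,
  plan=[
    {"x": 0, "y": 0, "z": 0.6, "roll": 0, "fingers": 0},
    {"x": 0, "y": 0, "z": 0.6, "roll": 0, "fingers": 0},
    {"x": 0, "y": 0, "z": 0.28, "roll": 0, "fingers": 0},
    {"x": 0, "y": 0, "z": 0, "roll": 0, "fingers": 0.7},
    {"x": 0, "y": 0, "z": 0, "roll": 0, "fingers": 0.8},
    {"x": 0, "y": 0, "z": 0, "roll": 0, "fingers": 0.9},
    {"x": 0, "y": 0, "z": 0, "roll": 0, "fingers": 1},
    {"x": 0, "y": 0, "z": 0, "roll": 0, "fingers": 1},
    {"x": 0, "y": 0, "z": 0, "roll": 0, "fingers": 1},
    {"x": 0, "y": 0, "z": 0, "roll": 0, "fingers": 1},
  ],
)

```text
time: 13.05
eef_pos: [0.512, 0.3926, 0.1126]
orientation: [[-0.969, -0.246, 0.001], [-0.246, 0.969, 0.002], [-0.002, 0.002, -1.0]]
contact_force: [-1.3, 4.4, 6.3]
gripper_width: 0.166
gripper_force: 49.5
```

apply_moves(
  plan=[
    {"x": 0, "y": 0, "z": 0, "roll": 0.4, "fingers": 1},
    {"x": 0, "y": 0, "z": 0, "roll": 0.8, "fingers": 1},
    {"x": 0, "y": 0, "z": 0, "roll": 0.8, "fingers": 1},
    {"x": 0, "y": 0, "z": 0, "roll": 0.8, "fingers": 1},
    {"x": 0, "y": 0, "z": 0, "roll": 0.8, "fingers": 1},
    {"x": 0, "y": 0, "z": 0, "roll": 0.8, "fingers": 1},
    {"x": 0, "y": 0, "z": 0, "roll": 0.8, "fingers": 1},
    {"x": 0, "y": 0, "z": 0, "roll": 0.8, "fingers": 1},
    {"x": 0, "y": 0, "z": 0, "roll": 0.8, "fingers": 1},
    {"x": 0, "y": 0, "z": 0, "roll": 0.8, "fingers": 1},
  ],
)

```text
time: 14.05
eef_pos: [0.512, 0.393, 0.1126]
orientation: [[-0.625, 0.781, 0.001], [0.781, 0.625, 0.003], [0.002, 0.003, -1.0]]
contact_force: [-0.2, 7.6, 3.7]
gripper_width: 0.164
gripper_force: 49.3
```

apply_moves(
  plan=[
    {"x": 0, "y": 0, "z": 0, "roll": 0.8, "fingers": 1},
    {"x": 0, "y": 0, "z": 0, "roll": 0.8, "fingers": 1},
    {"x": 0, "y": 0, "z": 0, "roll": 0.8, "fingers": 1},
    {"x": 0, "y": 0, "z": 0, "roll": 0.5, "fingers": 1},
    {"x": 0, "y": 0, "z": 0, "roll": 0, "fingers": 1},
    {"x": 0, "y": 0, "z": 0, "roll": 0, "fingers": 1},
  ],
)

```text
time: 14.65
eef_pos: [0.5121, 0.3931, 0.1126]
orientation: [[-0.242, 0.97, 0.002], [0.97, 0.242, 0.003], [0.003, 0.002, -1.0]]
contact_force: [1.3, 7.3, 4.2]
gripper_width: 0.162
gripper_force: 49.2
```

apply_moves(
  plan=[
    {"x": 0, "y": 0, "z": 0, "roll": 0, "fingers": 0},
    {"x": 0, "y": 0, "z": 0, "roll": 0, "fingers": 0},
    {"x": 0, "y": 0, "z": 0, "roll": 0, "fingers": 0},
    {"x": 0, "y": 0, "z": 0, "roll": 0, "fingers": 0},
    {"x": 0, "y": 0, "z": 0, "roll": 0, "fingers": 0},
    {"x": 0, "y": 0, "z": -0.7, "roll": 0, "fingers": 0},
    {"x": 0, "y": 0, "z": -1, "roll": 0, "fingers": 0},
    {"x": 0, "y": 0, "z": -1, "roll": 0, "fingers": 0},
    {"x": 0, "y": 0, "z": -0.4, "roll": 0, "fingers": 0},
    {"x": 0, "y": 0, "z": 0, "roll": 0, "fingers": 0},
  ],
)

```text
time: 15.65
eef_pos: [0.5126, 0.3923, 0.2699]
orientation: [[-0.242, 0.97, 0.004], [0.97, 0.242, 0.003], [0.002, 0.005, -1.0]]
contact_force: [0.1, 0.1, -0.4]
gripper_width: 1.004
gripper_force: 0.0
```

```bash
python3 - <<'E'
from h import *
s=bot.read_state();print(s['eef_pos'],s['contact_force'])
im=bot.capture('wrist')
cv2.imwrite('pics/k5.png',cv2.convertScaleAbs(im,alpha=1.3)[:,:,::-1])
c=bot.calibration('wrist');np.savez('c5.npz',**c)
go([.5445,.2592,.165],14)
print(proj(c,[[.5445,.2592,.192],[.512,.391,.106]]))
E
```

```text
[0.51262605 0.39231814 0.26989841] [ 0.06831735  0.14604113 -0.42834147]
t 15.7 yaw 14.0 q7 -0.75 roll total -0.00 (alt 20.94)  shares after roll [-2.73 -0.02  2.05]
[[279.61622341 354.57605986]
 [279.67564879 181.345848  ]]
```

View pics/k5.png

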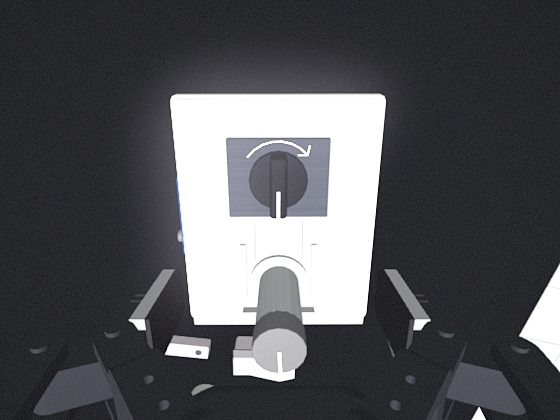

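The knob's line points straight at the jar at (279,192)-(279,215), so it is released. The lid is centred at (279.5,351).

apply_moves(
  plan=[
    {"x": -0.9, "y": 0, "z": 0, "roll": 0, "fingers": 0},
    {"x": -0.9, "y": 0, "z": 0, "roll": 0, "fingers": 0},
    {"x": -0.87, "y": 0, "z": 0, "roll": 0, "fingers": 0},
    {"x": 0, "y": 0, "z": 0, "roll": 0, "fingers": 0},
    {"x": 0, "y": 0, "z": 0.7, "roll": 0, "fingers": 0},
    {"x": 0, "y": 0, "z": 0.7, "roll": 0, "fingers": 0},
    {"x": 0, "y": 0, "z": 0.5, "roll": 0, "fingers": 0},
    {"x": 0, "y": 0, "z": 0.2, "roll": 0, "fingers": 0},
    {"x": 0, "y": 0, "z": 0, "roll": 0, "fingers": 0},
  ],
)

```text
time: 16.6
eef_pos: [0.5435, 0.2615, 0.1599]
orientation: [[-0.242, 0.97, -0.003], [0.97, 0.242, -0.001], [-0.0, -0.003, -1.0]]
contact_force: [0.8, -0.1, 0.8]
gripper_width: 1.0
gripper_force: 0.0
```

apply_moves(
  force=40,
  plan=[
    {"x": 0, "y": 0, "z": 0, "roll": 0, "fingers": 0.3},
    {"x": 0, "y": 0, "z": 0, "roll": 0, "fingers": 0.4},
    {"x": 0, "y": 0, "z": 0, "roll": 0, "fingers": 0.5},
    {"x": 0, "y": 0, "z": 0, "roll": 0, "fingers": 0.6},
    {"x": 0, "y": 0, "z": 0, "roll": 0, "fingers": 1},
    {"x": 0, "y": 0, "z": 0, "roll": 0, "fingers": 1},
    {"x": 0, "y": 0, "z": 0, "roll": 0, "fingers": 1},
  ],
)

```text
time: 17.3
eef_pos: [0.5449, 0.2623, 0.1628]
orientation: [[-0.242, 0.97, 0.002], [0.97, 0.242, 0.001], [0.0, 0.002, -1.0]]
contact_force: [0.0, -0.1, 6.3]
gripper_width: 0.562
gripper_force: 40.0
```

```bash
python3 - <<'E'
from h import *
s=bot.read_state();print(s['eef_pos'],s['contact_force'],s['gripper_width'],s['gripper_force'])
a=bot.capture('side')[190:310,150:350];b=bot.capture('wrist')
o=np.zeros((420,800,3),np.uint8);o[:240,:400]=cv2.resize(a,None,fx=2,fy=2);o[:,400:]=b[:,80:480]
cv2.imwrite('pics/j1.png',cv2.convertScaleAbs(o,alpha=1.3)[:,:,::-1])
E
```

```text
[0.54493979 0.2622504  0.16282317] [ 0.04156804 -0.05052862  6.3499057 ] 0.5619606723830965 40.02444863319397
```

View pics/j1.png

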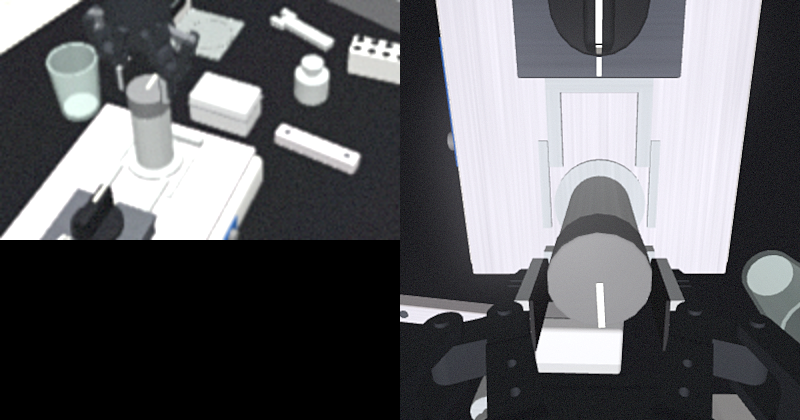

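Fingers are on the lid with the lid line along tool -x. Lift now.

apply_moves(
  plan=[
    {"x": 0, "y": 0, "z": -0.1, "roll": 0, "fingers": 1},
    {"x": 0, "y": 0, "z": -0.3, "roll": 0, "fingers": 1},
    {"x": 0, "y": 0, "z": -0.4, "roll": 0, "fingers": 1},
    {"x": 0, "y": 0, "z": -0.4, "roll": 0, "fingers": 1},
    {"x": 0, "y": 0, "z": -0.2, "roll": 0, "fingers": 1},
    {"x": 0, "y": 0, "z": 0, "roll": 0, "fingers": 1},
  ],
)

```text
time: 18.0
eef_pos: [0.5447, 0.2622, 0.2332]
orientation: [[-0.242, 0.97, 0.002], [0.97, 0.242, 0.001], [0.0, 0.002, -1.0]]
contact_force: [0.2, -0.1, -3.9]
gripper_width: 0.557
gripper_force: 41.9
```

apply_moves(
  plan=[
    {"x": 0, "y": 0, "z": 0, "roll": -0.4, "fingers": 1},
    {"x": 0, "y": 0, "z": 0, "roll": -0.8, "fingers": 1},
    {"x": 0, "y": 0, "z": 0, "roll": -0.8, "fingers": 1},
    {"x": 0, "y": 0, "z": 0, "roll": -0.8, "fingers": 1},
    {"x": 0, "y": 0, "z": 0, "roll": -0.8, "fingers": 1},
    {"x": 0, "y": 0, "z": 0, "roll": -0.8, "fingers": 1},
    {"x": 0, "y": 0, "z": 0, "roll": -0.8, "fingers": 1},
    {"x": 0, "y": 0, "z": 0, "roll": -0.8, "fingers": 1},
    {"x": 0, "y": 0, "z": 0, "roll": -0.8, "fingers": 1},
    {"x": 0, "y": 0, "z": 0, "roll": -0.8, "fingers": 1},
  ],
)

```text
time: 19.0
eef_pos: [0.544, 0.2616, 0.2306]
orientation: [[-0.984, 0.18, -0.001], [0.18, 0.984, -0.0], [0.001, -0.001, -1.0]]
contact_force: [-0.3, -0.3, -3.1]
gripper_width: 0.556
gripper_force: 41.9
```

apply_moves(
  plan=[
    {"x": 0, "y": 0, "z": 0, "roll": -0.8, "fingers": 1},
    {"x": 0, "y": 0, "z": 0, "roll": -0.8, "fingers": 1},
    {"x": 0, "y": 0, "z": 0, "roll": -0.8, "fingers": 1},
    {"x": 0, "y": 0, "z": 0, "roll": -0.26, "fingers": 1},
    {"x": 0, "y": 0, "z": 0, "roll": 0, "fingers": 1},
  ],
)

```text
time: 19.5
eef_pos: [0.544, 0.2615, 0.2305]
orientation: [[-0.977, -0.212, -0.001], [-0.212, 0.977, -0.0], [0.001, 0.0, -1.0]]
contact_force: [-0.5, 0.1, -1.7]
gripper_width: 0.556
gripper_force: 41.9
```

```bash
python3 - <<'E'
from h import *
s=bot.read_state();print(s['eef_pos'],s['contact_force'],s['gripper_width'],s['joint_pos'][6])
go([.695,-.037,.21],102.2)
E
```

```text
[0.54398799 0.26154905 0.23052008] [-0.47427618  0.13829515 -1.69728976] 0.5560402532700821 0.8275333290458471
t 19.5 yaw 102.2 q7 0.83 roll total 0.00 (alt -20.94)  shares after roll [-1.69 -6.47  0.41]
```

apply_moves(
  plan=[
    {"x": -0.1, "y": -0.4, "z": 0, "roll": 0, "fingers": 1},
    {"x": -0.2, "y": -0.8, "z": 0, "roll": 0, "fingers": 1},
    {"x": -0.2, "y": -0.8, "z": 0, "roll": 0, "fingers": 1},
    {"x": -0.2, "y": -0.8, "z": 0, "roll": 0, "fingers": 1},
    {"x": -0.2, "y": -0.8, "z": 0, "roll": 0, "fingers": 1},
    {"x": -0.2, "y": -0.8, "z": 0, "roll": 0, "fingers": 1},
    {"x": -0.2, "y": -0.8, "z": 0, "roll": 0, "fingers": 1},
    {"x": -0.2, "y": -0.7, "z": 0, "roll": 0, "fingers": 1},
    {"x": -0.14, "y": -0.4, "z": 0, "roll": 0, "fingers": 1},
    {"x": -0.05, "y": -0.17, "z": 0, "roll": 0, "fingers": 1},
  ],
)

```text
time: 20.5
eef_pos: [0.6957, -0.0391, 0.2303]
orientation: [[-0.978, -0.207, -0.001], [-0.207, 0.978, -0.0], [0.001, 0.0, -1.0]]
contact_force: [-0.2, -0.2, -3.0]
gripper_width: 0.555
gripper_force: 42.0
```

```bash
python3 - <<'E'
from h import *
go([.695,-.037,.103],102.2)
# where is the jar flange/lid relative to tool: lid grey ellipse in the wrist view
c=bot.calibration('wrist');im=bot.capture('wrist');cv2.imwrite('pics/j2.png',cv2.convertScaleAbs(im,alpha=1.2)[:,:,::-1])
np.savez('c6.npz',**c);s=bot.read_state();print(s['eef_pos'])
E
```

```text
t 20.5 yaw 101.9 q7 1.35 roll total -0.03 (alt 20.91)  shares after roll [0.   0.04 2.55]
[ 0.69576436 -0.03902576  0.23038616]
```

View pics/j2.png

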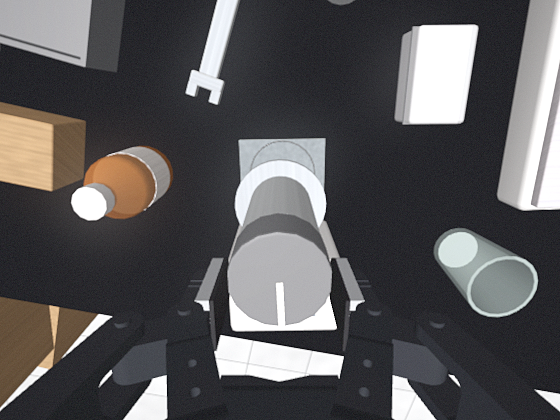

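The jar is centred above the plate with the lid centre at (279.5,278) and its line towards the scanner. Check the offset and descend.

```bash
python3 - <<'E'
from h import *
c=dict(np.load('c6.npz'))
print(ray(c,[(279.5,278),(281,323)],.2596), 'circle ctr',ray(c,[(283,157)],.006),'plate far corners',ray(c,[(239,140),(325,138)],.006))
E
```

```text
[[ 0.69255219 -0.04087006  0.2596    ]
 [ 0.71605783 -0.03517458  0.2596    ]] circle ctr [[ 0.67939992 -0.03943233  0.006     ]] plate far corners [[ 0.67069618 -0.09299362  0.006     ]
 [ 0.6481055   0.00308962  0.006     ]]
```

apply_moves(
  plan=[
    {"x": 0, "y": 0.04, "z": 0.3, "roll": 0, "fingers": 1},
    {"x": 0, "y": 0, "z": 0.5, "roll": 0, "fingers": 1},
    {"x": 0, "y": 0, "z": 0.5, "roll": 0, "fingers": 1},
    {"x": 0, "y": 0, "z": 0.4, "roll": 0, "fingers": 1},
    {"x": 0, "y": 0, "z": 0.3, "roll": 0, "fingers": 1},
    {"x": 0, "y": 0, "z": 0.2, "roll": 0, "fingers": 1},
    {"x": 0, "y": 0, "z": 0, "roll": 0, "fingers": 1},
  ],
)

```text
time: 21.25
eef_pos: [0.6942, -0.0343, 0.1202]
orientation: [[-0.977, -0.211, -0.001], [-0.211, 0.977, 0.0], [0.001, 0.001, -1.0]]
contact_force: [0.4, -0.7, -2.3]
gripper_width: 0.557
gripper_force: 42.0
```

apply_moves(
  plan=[
    {"x": -0.1, "y": 0, "z": 0.1, "roll": 0, "fingers": 1},
    {"x": 0, "y": 0, "z": 0.15, "roll": 0, "fingers": 1},
    {"x": 0, "y": 0, "z": 0.08, "roll": 0, "fingers": 1},
    {"x": 0, "y": 0, "z": 0.04, "roll": 0, "fingers": 1},
    {"x": 0, "y": 0, "z": 0, "roll": 0, "fingers": 1},
    {"x": 0, "y": 0, "z": 0, "roll": 0, "fingers": 1},
  ],
)

```text
time: 21.85
eef_pos: [0.6997, -0.0335, 0.1031]
orientation: [[-0.977, -0.211, 0.0], [-0.211, 0.977, 0.0], [-0.0, 0.0, -1.0]]
contact_force: [-0.7, -0.5, -3.1]
gripper_width: 0.559
gripper_force: 42.1
```

apply_moves(
  plan=[
    {"x": 0, "y": 0, "z": 0.04, "roll": 0, "fingers": 1},
    {"x": 0, "y": 0, "z": 0, "roll": 0, "fingers": 1},
    {"x": 0, "y": 0, "z": 0, "roll": 0, "fingers": 1},
  ],
)

```text
time: 22.15
eef_pos: [0.6996, -0.0335, 0.1009]
orientation: [[-0.977, -0.211, -0.0], [-0.211, 0.977, 0.0], [0.0, 0.0, -1.0]]
contact_force: [-0.6, 0.6, -2.8]
gripper_width: 0.554
gripper_force: 42.1
```

apply_moves(
  plan=[
    {"x": 0, "y": 0, "z": 0.04, "roll": 0, "fingers": 1},
    {"x": 0, "y": 0, "z": 0.02, "roll": 0, "fingers": 1},
    {"x": 0, "y": 0, "z": 0, "roll": 0, "fingers": 1},
  ],
)

```text
time: 22.45
eef_pos: [0.7001, -0.0331, 0.0989]
orientation: [[-0.977, -0.211, 0.001], [-0.211, 0.977, 0.0], [-0.002, -0.0, -1.0]]
contact_force: [-2.4, 1.1, 8.2]
gripper_width: 0.555
gripper_force: 43.2
```

Contact made. Release gradually, back off and wait.

apply_moves(
  plan=[
    {"x": 0, "y": 0, "z": -0.02, "roll": 0, "fingers": 1},
    {"x": 0, "y": 0, "z": 0, "roll": 0, "fingers": 0.35},
    {"x": 0, "y": 0, "z": 0, "roll": 0, "fingers": 0.2},
    {"x": 0, "y": 0, "z": 0, "roll": 0, "fingers": 0},
    {"x": 0, "y": 0, "z": 0, "roll": 0, "fingers": 0},
    {"x": 0, "y": 0, "z": 0, "roll": 0, "fingers": 0},
    {"x": 0, "y": 0, "z": -0.4, "roll": 0, "fingers": 0},
    {"x": 0, "y": 0, "z": -0.8, "roll": 0, "fingers": 0},
    {"x": 0, "y": 0, "z": -0.8, "roll": 0, "fingers": 0},
    {"x": 0, "y": 0, "z": 0, "roll": 0, "fingers": 0},
  ],
)

```text
time: 23.45
eef_pos: [0.7016, -0.0324, 0.2061]
orientation: [[-0.977, -0.211, 0.008], [-0.211, 0.977, 0.001], [-0.008, -0.001, -1.0]]
contact_force: [-0.0, 0.2, 1.2]
gripper_width: 0.999
gripper_force: 0.0
```

```bash
python3 - <<'E'
from h import *
c=bot.calibration('wrist');im=bot.capture('wrist');s=bot.read_state();print(s['eef_pos'],s['contact_force'])
np.savez('c7.npz',**c)
a=bot.capture('top')[100:320,220:360]; 
o=np.zeros((420,800,3),np.uint8);o[:,:400]=im[:,80:480];o[:,400:664]=cv2.resize(a,(264,420),interpolation=cv2.INTER_CUBIC)
cv2.imwrite('pics/j3.png',cv2.convertScaleAbs(o,alpha=1.2)[:,:,::-1])
E
```

```text
[ 0.70072806 -0.03295388  0.20307256] [-0.51812231  0.09628676 -0.4392734 ]
```

View pics/j3.png

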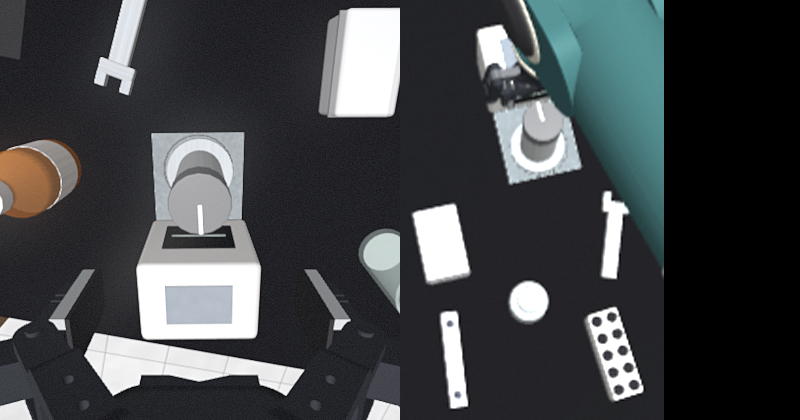

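apply_moves(
  plan=[
    {"x": 0, "y": 0, "z": 0, "roll": 0, "fingers": 0},
    {"x": 0, "y": 0, "z": 0, "roll": 0, "fingers": 0},
    {"x": 0, "y": 0, "z": 0, "roll": 0, "fingers": 0},
    {"x": 0, "y": 0, "z": 0, "roll": 0, "fingers": 0},
    {"x": 0, "y": 0, "z": 0, "roll": 0, "fingers": 0},
    {"x": 0, "y": 0, "z": 0, "roll": 0, "fingers": 0},
    {"x": 0, "y": 0, "z": 0, "roll": 0, "fingers": 0},
    {"x": 0, "y": 0, "z": 0, "roll": 0, "fingers": 0},
    {"x": 0, "y": 0, "z": 0, "roll": 0, "fingers": 0},
    {"x": 0, "y": 0, "z": 0, "roll": 0, "fingers": 0},
  ],
)

```text
time: 24.55
eef_pos: [0.6996, -0.0336, 0.1989]
orientation: [[-0.977, -0.211, -0.0], [-0.211, 0.977, 0.0], [0.0, 0.0, -1.0]]
contact_force: [-0.4, 0.3, 1.0]
gripper_width: 0.997
gripper_force: 0.0
```

The jar stands upright on the plate in front of the window, with its lid line towards the scanner and the lid centred at (199,202). Verify numerically.

```bash
python3 - <<'E'
from h import *
c=dict(np.load('c7.npz'))
j=ray(c,[(279.5,203),(281,233)],.128);p=ray(c,[(152+80,133),(244+80,132)],.006)
print(j,p,'front mid',p.mean(0), 'circle', p.mean(0)+.04*np.array([.977,.211,0]))
go([j[0][0],j[0][1],.1],None)
E
```

```text
[[ 0.69710767 -0.03452239  0.128     ]
 [ 0.72093946 -0.02817144  0.128     ]] [[ 0.6694353  -0.09256629  0.006     ]
 [ 0.64766206  0.00327655  0.006     ]] front mid [ 0.65854868 -0.04464487  0.006     ] circle [ 0.69762868 -0.03620487  0.006     ]
t 24.55 yaw 102.2 q7 1.33  shares after roll [ 0.05 -0.01  1.98]
```

apply_moves(
  plan=[
    {"x": 0, "y": 0, "z": 0, "roll": 0, "fingers": 0},
    {"x": 0, "y": 0, "z": 0, "roll": 0, "fingers": 0},
    {"x": 0, "y": 0, "z": 0, "roll": 0, "fingers": 0},
    {"x": 0, "y": 0, "z": 0, "roll": 0, "fingers": 0},
    {"x": 0, "y": 0, "z": 0, "roll": 0, "fingers": 0},
    {"x": 0, "y": 0, "z": 0, "roll": 0, "fingers": 0},
    {"x": 0, "y": 0, "z": 0, "roll": 0, "fingers": 0},
    {"x": 0, "y": 0, "z": 0, "roll": 0, "fingers": 0},
    {"x": 0, "y": 0, "z": 0, "roll": 0, "fingers": 0},
    {"x": 0, "y": 0, "z": 0, "roll": 0, "fingers": 0},
  ],
)

```text
time: 25.55
eef_pos: [0.6996, -0.0335, 0.1989]
orientation: [[-0.977, -0.211, -0.0], [-0.211, 0.977, 0.0], [0.0, 0.0, -1.0]]
contact_force: [0.7, -0.2, 0.6]
gripper_width: 1.001
gripper_force: 0.0
```

apply_moves(
  force=40,
  plan=[
    {"x": 0.05, "y": 0, "z": 0.7, "roll": 0, "fingers": 0},
    {"x": 0, "y": 0, "z": 0.7, "roll": 0, "fingers": 0},
    {"x": 0, "y": 0, "z": 0.5, "roll": 0, "fingers": 0},
    {"x": 0, "y": 0, "z": 0.1, "roll": 0, "fingers": 0},
    {"x": 0, "y": 0, "z": 0, "roll": 0, "fingers": 0.4},
    {"x": 0, "y": 0, "z": 0, "roll": 0, "fingers": 0.5},
    {"x": 0, "y": 0, "z": 0, "roll": 0, "fingers": 1},
    {"x": 0, "y": 0, "z": 0, "roll": 0, "fingers": 1},
    {"x": 0, "y": 0, "z": 0, "roll": 0, "fingers": 1},
    {"x": 0, "y": 0, "z": 0, "roll": 0, "fingers": 1},
  ],
)

```text
time: 26.55
eef_pos: [0.6981, -0.0337, 0.101]
orientation: [[-0.977, -0.211, 0.003], [-0.211, 0.977, 0.0], [-0.003, -0.0, -1.0]]
contact_force: [0.3, 1.1, 6.9]
gripper_width: 0.554
gripper_force: 39.9
```

apply_moves(
  plan=[
    {"x": 0, "y": 0, "z": -0.1, "roll": 0, "fingers": 1},
    {"x": 0, "y": 0, "z": -0.3, "roll": 0, "fingers": 1},
    {"x": 0, "y": 0, "z": -0.6, "roll": 0, "fingers": 1},
    {"x": 0, "y": 0, "z": -0.6, "roll": 0, "fingers": 1},
    {"x": 0, "y": 0, "z": -0.6, "roll": 0, "fingers": 1},
    {"x": 0, "y": 0, "z": -0.4, "roll": 0, "fingers": 1},
    {"x": 0, "y": 0, "z": -0.2, "roll": 0, "fingers": 1},
    {"x": 0, "y": 0, "z": 0, "roll": 0, "fingers": 1},
  ],
)

```text
time: 27.35
eef_pos: [0.6975, -0.0339, 0.2406]
orientation: [[-0.977, -0.211, 0.002], [-0.211, 0.977, -0.0], [-0.002, -0.001, -1.0]]
contact_force: [0.2, 0.9, -2.1]
gripper_width: 0.549
gripper_force: 42.1
```

```bash
python3 - <<'E'
from h import *
s=bot.read_state();print(s['eef_pos'],s['contact_force'],s['gripper_width'])
go([.5547,-.3677,.24],None)
go([.5547,-.3677,.24],86)
E
```

```text
[ 0.69753882 -0.03385987  0.24063878] [ 0.20464416  0.94038803 -2.14953455] 0.5485761645129045
t 27.35 yaw 102.2 q7 1.35  shares after roll [ 4.2  -5.92  0.01]
t 27.35 yaw 102.2 q7 1.35 roll total 1.88 (alt -19.06)  shares after roll [ 2.38 -6.86  0.01]
```

apply_moves(
  plan=[
    {"x": 0.4, "y": -0.2, "z": 0, "roll": 0, "fingers": 1},
    {"x": 0.7, "y": -0.5, "z": 0, "roll": 0, "fingers": 1},
    {"x": 0.7, "y": -0.6, "z": 0, "roll": 0, "fingers": 1},
    {"x": 0.7, "y": -0.7, "z": 0, "roll": 0, "fingers": 1},
    {"x": 0.6, "y": -0.7, "z": 0, "roll": 0, "fingers": 1},
    {"x": 0.4, "y": -0.8, "z": 0, "roll": 0, "fingers": 1},
    {"x": 0.3, "y": -0.8, "z": 0, "roll": 0, "fingers": 1},
    {"x": 0.2, "y": -0.8, "z": 0, "roll": 0, "fingers": 1},
    {"x": 0.15, "y": -0.5, "z": 0, "roll": 0, "fingers": 1},
    {"x": 0.05, "y": -0.32, "z": 0, "roll": 0, "fingers": 1},
  ],
)

```text
time: 28.35
eef_pos: [0.5531, -0.3703, 0.2374]
orientation: [[-0.978, -0.208, -0.002], [-0.208, 0.978, 0.001], [0.002, 0.001, -1.0]]
contact_force: [0.2, 0.5, -2.7]
gripper_width: 0.548
gripper_force: 42.1
```

apply_moves(
  plan=[
    {"x": 0, "y": 0, "z": 0.2, "roll": 0, "fingers": 1},
    {"x": 0, "y": 0, "z": 0.5, "roll": 0, "fingers": 1},
    {"x": 0, "y": 0, "z": 0.5, "roll": 0, "fingers": 1},
    {"x": 0, "y": 0, "z": 0.5, "roll": 0, "fingers": 1},
    {"x": 0, "y": 0, "z": 0.4, "roll": 0, "fingers": 1},
    {"x": 0, "y": 0, "z": 0.3, "roll": 0, "fingers": 1},
    {"x": 0, "y": 0, "z": 0.2, "roll": 0, "fingers": 1},
    {"x": 0, "y": 0, "z": 0.1, "roll": 0, "fingers": 1},
    {"x": 0, "y": 0, "z": 0, "roll": 0, "fingers": 1},
  ],
)

```text
time: 29.25
eef_pos: [0.5545, -0.3676, 0.1037]
orientation: [[-0.977, -0.211, -0.0], [-0.211, 0.977, 0.0], [0.0, 0.0, -1.0]]
contact_force: [-0.6, 0.9, -3.3]
gripper_width: 0.552
gripper_force: 42.2
```

apply_moves(
  plan=[
    {"x": 0, "y": 0, "z": 0.04, "roll": 0, "fingers": 1},
    {"x": 0, "y": 0, "z": 0.04, "roll": 0, "fingers": 1},
    {"x": 0, "y": 0, "z": 0.02, "roll": 0, "fingers": 1},
    {"x": 0, "y": 0, "z": 0, "roll": 0, "fingers": 1},
  ],
)

```text
time: 29.65
eef_pos: [0.555, -0.3677, 0.1001]
orientation: [[-0.977, -0.211, 0.001], [-0.211, 0.977, -0.001], [-0.001, -0.001, -1.0]]
contact_force: [-1.8, 2.2, 7.3]
gripper_width: 0.553
gripper_force: 43.4
```

apply_moves(
  plan=[
    {"x": 0, "y": 0, "z": -0.02, "roll": 0, "fingers": 1},
    {"x": 0, "y": 0, "z": 0, "roll": 0, "fingers": 0.35},
    {"x": 0, "y": 0, "z": 0, "roll": 0, "fingers": 0.2},
    {"x": 0, "y": 0, "z": 0, "roll": 0, "fingers": 0},
    {"x": 0, "y": 0, "z": 0, "roll": 0, "fingers": 0},
    {"x": 0, "y": 0, "z": 0, "roll": 0, "fingers": 0},
    {"x": 0, "y": 0, "z": -0.4, "roll": 0, "fingers": 0},
    {"x": 0, "y": 0, "z": -0.8, "roll": 0, "fingers": 0},
    {"x": 0, "y": 0, "z": -0.8, "roll": 0, "fingers": 0},
    {"x": 0, "y": 0, "z": -0.4, "roll": 0, "fingers": 0},
  ],
)

```text
time: 30.65
eef_pos: [0.5555, -0.3674, 0.225]
orientation: [[-0.977, -0.212, 0.004], [-0.212, 0.977, -0.002], [-0.003, -0.002, -1.0]]
contact_force: [-0.0, 0.4, 0.0]
gripper_width: 0.998
gripper_force: 0.0
```

apply_moves(
  plan=[
    {"x": 0, "y": 0, "z": 0, "roll": 1, "fingers": 0},
    {"x": 0, "y": 0, "z": 0, "roll": 1, "fingers": 0},
    {"x": 0, "y": 0, "z": 0, "roll": 1, "fingers": 0},
    {"x": 0, "y": 0, "z": 0, "roll": 1, "fingers": 0},
    {"x": 0, "y": 0, "z": 0, "roll": 1, "fingers": 0},
    {"x": 0, "y": 0, "z": 0, "roll": 1, "fingers": 0},
    {"x": 0, "y": 0, "z": 0, "roll": 1, "fingers": 0},
    {"x": 0, "y": 0, "z": 0, "roll": 1, "fingers": 0},
    {"x": 0, "y": 0, "z": 0, "roll": 1, "fingers": 0},
    {"x": 0, "y": 0, "z": 0, "roll": 1, "fingers": 0},
  ],
)

```text
time: 31.65
eef_pos: [0.5547, -0.3673, 0.2216]
orientation: [[-0.274, 0.962, 0.001], [0.962, 0.274, -0.0], [-0.0, 0.001, -1.0]]
contact_force: [-0.1, -0.2, 0.2]
gripper_width: 1.001
gripper_force: 0.0
```

apply_moves(
  plan=[
    {"x": 0, "y": 0, "z": 0, "roll": 1, "fingers": 0},
    {"x": 0, "y": 0, "z": 0, "roll": 1, "fingers": 0},
    {"x": 0, "y": 0, "z": 0, "roll": 1, "fingers": 0},
    {"x": 0, "y": 0, "z": 0, "roll": 1, "fingers": 0},
    {"x": 0, "y": 0, "z": 0, "roll": 1, "fingers": 0},
    {"x": 0, "y": 0, "z": 0, "roll": 1, "fingers": 0},
    {"x": 0, "y": 0, "z": 0, "roll": 1, "fingers": 0},
    {"x": 0, "y": 0, "z": 0, "roll": 1, "fingers": 0},
    {"x": 0, "y": 0, "z": 0, "roll": 1, "fingers": 0},
    {"x": 0, "y": 0, "z": 0, "roll": 1, "fingers": 0},
  ],
)

```text
time: 32.65
eef_pos: [0.5549, -0.3671, 0.2215]
orientation: [[0.94, 0.342, 0.001], [0.342, -0.94, 0.0], [0.001, 0.0, -1.0]]
contact_force: [0.3, 1.0, -0.1]
gripper_width: 1.001
gripper_force: 0.0
```

```bash
python3 - <<'E'
from h import *
go([.421,-.126,.12],-73)
c=bot.calibration('top');im=bot.capture('top');g=im.max(2)
m=cv2.morphologyEx((g>110).astype(np.uint8),cv2.MORPH_CLOSE,np.ones((5,5)))
cs,_=cv2.findContours(m,cv2.RETR_EXTERNAL,cv2.CHAIN_APPROX_NONE)
for k in cs:
    x,y,w,h=cv2.boundingRect(k)
    if cv2.contourArea(k)>100 and 195<y<380 and 215<x<370: print((x,y,w,h),rect(ray(c,k[:,0,:],.02)))
print('tote jar px',proj(c,[[.5547,-.3677,.127]]))
E
```

```text
t 32.65 yaw -70.0 q7 -0.87 roll total 0.35 (alt -20.59)  shares after roll [-1.15 -5.39  2.03]
(241, 263, 15, 51) [417.4  78.3 121.2  23.3   6.7]
(319, 261, 30, 49) [ 423.5 -127.7  112.9   43.6   17.1]
(278, 247, 21, 21) [491.4 -19.4  49.1  49.   89.8]
(227, 207, 30, 42) [565.9  95.2  97.2  58.3  12.5]
(327, 200, 16, 46) [ 576.8 -129.8  114.8   36.9  171.3]
tote jar px [[442.05444728 223.9745612 ]]
```

apply_moves(
  plan=[
    {"x": 0, "y": 0, "z": 0, "roll": 0.35, "fingers": 0},
    {"x": -0.2, "y": -0.8, "z": 0, "roll": 0, "fingers": 0},
    {"x": -0.2, "y": -0.9, "z": 0, "roll": 0, "fingers": 0},
    {"x": -0.2, "y": -0.9, "z": 0, "roll": 0, "fingers": 0},
    {"x": -0.2, "y": -0.9, "z": 0, "roll": 0, "fingers": 0},
    {"x": -0.2, "y": -0.9, "z": 0.2, "roll": 0, "fingers": 0},
    {"x": -0.15, "y": -0.7, "z": 0.5, "roll": 0, "fingers": 0},
    {"x": 0, "y": -0.29, "z": 0.8, "roll": 0, "fingers": 0},
    {"x": 0, "y": 0, "z": 0.5, "roll": 0, "fingers": 0},
    {"x": 0, "y": 0, "z": 0, "roll": 0, "fingers": 0},
  ],
)

```text
time: 33.7
eef_pos: [0.4182, -0.1264, 0.1186]
orientation: [[0.953, 0.301, -0.003], [0.301, -0.953, 0.001], [-0.002, -0.002, -1.0]]
contact_force: [0.2, 0.1, 0.7]
gripper_width: 0.999
gripper_force: 0.0
```

```bash
python3 - <<'E'
from h import *
c=bot.calibration('wrist');im=bot.capture('wrist');s=bot.read_state();print(s['eef_pos'],s['joint_pos'][6])
g=im.max(2);m=cv2.morphologyEx((im.min(2)>130).astype(np.uint8),cv2.MORPH_CLOSE,np.ones((15,15)))
cs,_=cv2.findContours(m,cv2.RETR_EXTERNAL,cv2.CHAIN_APPROX_NONE)
for k in cs:
    if cv2.contourArea(k)>300: print(cv2.boundingRect(k),rect(ray(c,k[:,0,:],.045)))
go([.421,-.126,.03],-73)
print(proj(c,[[.421,-.126,.045]]))
E
```

```text
[ 0.41931003 -0.12690536  0.1201923 ] -1.2236453476365463
(339, 312, 55, 83) [ 313.2 -245.1   83.    36.   176.2]
(254, 123, 57, 145) [ 425.1 -126.7  111.3   39.5   17. ]
(0, 34, 55, 164) [426.2  56.  107.5  33.4   6.9]
(118, 24, 87, 79) [489.9 -23.7  56.2  47.1 107.5]
(397, 0, 163, 371) [ 442.3 -277.7  299.4  124.8   32.3]
(309, 0, 58, 74) [ 542.2 -125.5   47.3   18.7  172.6]
t 33.75 yaw -72.5 q7 -1.22 roll total 0.06 (alt -20.89)  shares after roll [ 0.04 -0.01  1.8 ]
[[278.44591726 204.73931913]]
```

apply_moves(
  plan=[
    {"x": 0.1, "y": 0, "z": 0.6, "roll": 0.06, "fingers": 0},
    {"x": 0, "y": 0, "z": 0.6, "roll": 0, "fingers": 0},
    {"x": 0, "y": 0, "z": 0.4, "roll": 0, "fingers": 0},
    {"x": 0, "y": 0, "z": 0.2, "roll": 0, "fingers": 0},
    {"x": 0, "y": 0, "z": 0, "roll": 0, "fingers": 0},
  ],
)

```text
time: 34.25
eef_pos: [0.4246, -0.1262, 0.0303]
orientation: [[0.957, 0.289, 0.0], [0.289, -0.957, 0.0], [0.0, -0.0, -1.0]]
contact_force: [0.4, -0.3, 1.3]
gripper_width: 1.0
gripper_force: 0.0
```

apply_moves(
  force=30,
  plan=[
    {"x": 0, "y": 0, "z": 0, "roll": 0, "fingers": 0.4},
    {"x": 0, "y": 0, "z": 0, "roll": 0, "fingers": 0.5},
    {"x": 0, "y": 0, "z": 0, "roll": 0, "fingers": 0.6},
    {"x": 0, "y": 0, "z": 0, "roll": 0, "fingers": 0.7},
    {"x": 0, "y": 0, "z": 0, "roll": 0, "fingers": 0.7},
    {"x": 0, "y": 0, "z": 0, "roll": 0, "fingers": 0.7},
  ],
)

```text
time: 34.85
eef_pos: [0.4242, -0.126, 0.03]
orientation: [[0.957, 0.289, 0.0], [0.289, -0.957, -0.0], [0.0, 0.0, -1.0]]
contact_force: [-0.4, -0.5, -0.3]
gripper_width: 0.304
gripper_force: 0.0
```

The closed fingers stopped at 26 mm without touching the 40 mm block. So the tips stand about 18 mm behind the reported TCP, which matches the knob. I'll open, go lower and watch the force.

apply_moves(
  plan=[
    {"x": 0, "y": 0, "z": 0, "roll": 0, "fingers": 0},
    {"x": 0, "y": 0, "z": 0, "roll": 0, "fingers": 0},
    {"x": 0, "y": 0, "z": 0, "roll": 0, "fingers": 0},
    {"x": 0, "y": 0, "z": 0, "roll": 0, "fingers": 0},
    {"x": 0, "y": 0, "z": 0, "roll": 0, "fingers": 0},
    {"x": 0, "y": 0, "z": 0.2, "roll": 0, "fingers": 0},
    {"x": 0, "y": 0, "z": 0.2, "roll": 0, "fingers": 0},
    {"x": 0, "y": 0, "z": 0.1, "roll": 0, "fingers": 0},
    {"x": 0, "y": 0, "z": 0, "roll": 0, "fingers": 0},
  ],
)

```text
time: 35.75
eef_pos: [0.4235, -0.1256, 0.0038]
orientation: [[0.957, 0.289, -0.002], [0.289, -0.957, 0.001], [-0.001, -0.001, -1.0]]
contact_force: [-0.8, -0.4, 0.2]
gripper_width: 0.999
gripper_force: 0.0
```

apply_moves(
  force=30,
  plan=[
    {"x": 0, "y": 0, "z": 0, "roll": 0, "fingers": 0.4},
    {"x": 0, "y": 0, "z": 0, "roll": 0, "fingers": 0.5},
    {"x": 0, "y": 0, "z": 0, "roll": 0, "fingers": 0.6},
    {"x": 0, "y": 0, "z": 0, "roll": 0, "fingers": 0.7},
    {"x": 0, "y": 0, "z": 0, "roll": 0, "fingers": 0.8},
    {"x": 0, "y": 0, "z": 0, "roll": 0, "fingers": 0.8},
    {"x": 0, "y": 0, "z": 0, "roll": 0, "fingers": 0.8},
  ],
)

```text
time: 36.45
eef_pos: [0.4243, -0.1261, 0.0052]
orientation: [[0.957, 0.289, 0.0], [0.289, -0.957, -0.0], [0.0, 0.0, -1.0]]
contact_force: [-0.5, 0.6, 5.8]
gripper_width: 0.462
gripper_force: 30.2
```

apply_moves(
  plan=[
    {"x": 0, "y": 0, "z": -0.4, "roll": 0, "fingers": 1},
    {"x": 0, "y": 0, "z": -0.8, "roll": 0, "fingers": 1},
    {"x": 0, "y": 0, "z": -0.9, "roll": -1, "fingers": 1},
    {"x": 0, "y": 0, "z": -0.2, "roll": -1, "fingers": 1},
    {"x": 0, "y": 0, "z": 0, "roll": -1, "fingers": 1},
    {"x": 0, "y": 0, "z": 0, "roll": -1, "fingers": 1},
    {"x": 0, "y": 0, "z": 0, "roll": -1, "fingers": 1},
    {"x": 0, "y": 0, "z": 0, "roll": -1, "fingers": 1},
    {"x": 0, "y": 0, "z": 0, "roll": -1, "fingers": 1},
    {"x": 0, "y": 0, "z": 0, "roll": -1, "fingers": 1},
  ],
)

```text
time: 37.45
eef_pos: [0.424, -0.1261, 0.1199]
orientation: [[0.072, 0.997, -0.0], [0.997, -0.072, -0.0], [-0.0, -0.0, -1.0]]
contact_force: [-0.6, -0.2, -2.0]
gripper_width: 0.464
gripper_force: 31.5
```

apply_moves(
  plan=[
    {"x": -0.4, "y": -0.06, "z": 0, "roll": 0, "fingers": 1},
    {"x": -0.8, "y": -0.06, "z": 0, "roll": 0, "fingers": 1},
    {"x": -0.9, "y": -0.06, "z": 0, "roll": 0, "fingers": 1},
    {"x": -0.9, "y": -0.06, "z": 0, "roll": 0, "fingers": 1},
    {"x": -0.9, "y": -0.06, "z": 0, "roll": 0, "fingers": 1},
    {"x": -0.9, "y": -0.06, "z": 0, "roll": 0, "fingers": 1},
    {"x": -0.8, "y": 0, "z": 0, "roll": 0, "fingers": 1},
    {"x": -0.34, "y": 0, "z": 0, "roll": 0, "fingers": 1},
    {"x": 0, "y": 0, "z": 0, "roll": 0, "fingers": 1},
  ],
)

```text
time: 38.35
eef_pos: [0.3821, -0.4228, 0.1194]
orientation: [[0.081, 0.997, -0.0], [0.997, -0.081, 0.0], [0.0, -0.0, -1.0]]
contact_force: [-0.2, 0.9, -1.5]
gripper_width: 0.462
gripper_force: 31.5
```

```bash
python3 - <<'E'
from h import *
s=bot.read_state();print(s['eef_pos'],s['gripper_width'],s['gripper_force'])
go([.3856,-.421,.014],-4)
E
```

```text
[ 0.38211269 -0.42276479  0.1194067 ] 0.4618159070030637 31.507147550582886
t 38.35 yaw -4.7 q7 0.37 roll total -0.08 (alt 20.87)  shares after roll [0.04 0.07 2.11]
```

apply_moves(
  plan=[
    {"x": 0.04, "y": 0.07, "z": 0.6, "roll": 0, "fingers": 1},
    {"x": 0, "y": 0, "z": 0.8, "roll": 0, "fingers": 1},
    {"x": 0, "y": 0, "z": 0.5, "roll": 0, "fingers": 1},
    {"x": 0, "y": 0, "z": 0.2, "roll": 0, "fingers": 1},
    {"x": 0, "y": 0, "z": 0, "roll": 0, "fingers": 1},
    {"x": 0, "y": 0, "z": 0, "roll": 0, "fingers": 0.3},
    {"x": 0, "y": 0, "z": 0, "roll": 0, "fingers": 0.2},
    {"x": 0, "y": 0, "z": -0.3, "roll": 0, "fingers": 0.2},
    {"x": 0, "y": 0, "z": -0.9, "roll": 0, "fingers": 0},
    {"x": 0, "y": 0, "z": -0.9, "roll": 0, "fingers": 0},
  ],
)

```text
time: 39.35
eef_pos: [0.3867, -0.4185, 0.1225]
orientation: [[0.077, 0.997, 0.0], [0.997, -0.077, 0.001], [0.001, 0.0, -1.0]]
contact_force: [0.5, -1.3, 0.9]
gripper_width: 1.002
gripper_force: 0.0
```

apply_moves(
  plan=[
    {"x": 0.7, "y": 0, "z": 0, "roll": 0.8, "fingers": 0},
    {"x": 0.9, "y": 0, "z": 0, "roll": 0, "fingers": 0},
    {"x": 0.9, "y": 0, "z": 0, "roll": 0, "fingers": 0},
    {"x": 0.9, "y": 0, "z": 0, "roll": 0, "fingers": 0},
    {"x": 0.9, "y": 0, "z": 0, "roll": 0, "fingers": 0},
    {"x": 0.9, "y": 0, "z": 0, "roll": 0, "fingers": 0},
    {"x": 0.9, "y": 0, "z": 0, "roll": 0, "fingers": 0},
    {"x": 0.9, "y": 0.4, "z": 0, "roll": 0, "fingers": 0},
    {"x": 0.8, "y": 0.6, "z": 0, "roll": 0, "fingers": 0},
    {"x": 0.7, "y": 0.7, "z": 0, "roll": 0, "fingers": 0},
  ],
)

```text
time: 40.35
eef_pos: [0.5507, -0.0164, 0.1219]
orientation: [[0.196, 0.981, 0.002], [0.981, -0.196, -0.001], [-0.001, 0.002, -1.0]]
contact_force: [-0.7, -2.1, 1.3]
gripper_width: 1.001
gripper_force: 0.0
```

apply_moves(
  plan=[
    {"x": 0.5, "y": 0, "z": 0, "roll": 0.9, "fingers": 0},
    {"x": 0, "y": 0, "z": 0, "roll": 1, "fingers": 0},
    {"x": 0, "y": 0, "z": 0, "roll": 1, "fingers": 0},
    {"x": 0, "y": 0, "z": 0, "roll": 1, "fingers": 0},
    {"x": 0, "y": 0, "z": 0, "roll": 1, "fingers": 0},
    {"x": 0, "y": 0, "z": 0, "roll": 1, "fingers": 0},
    {"x": 0, "y": 0, "z": 0, "roll": 1, "fingers": 0},
    {"x": 0, "y": 0, "z": 0, "roll": 0.9, "fingers": 0},
    {"x": 0, "y": 0, "z": 0, "roll": 0, "fingers": 0},
  ],
)

```text
time: 41.25
eef_pos: [0.5548, 0.0064, 0.1216]
orientation: [[0.98, 0.199, 0.002], [0.199, -0.98, -0.0], [0.002, 0.0, -1.0]]
contact_force: [0.4, -0.0, 0.4]
gripper_width: 0.999
gripper_force: 0.0
```

```bash
cat >> h.py <<'E'
def look(z,thr=130,close=15):
    c=bot.calibration('wrist');im=bot.capture('wrist')
    m=cv2.morphologyEx((im.min(2)>thr).astype(np.uint8),cv2.MORPH_CLOSE,np.ones((close,close)))
    cs,_=cv2.findContours(m,cv2.RETR_EXTERNAL,cv2.CHAIN_APPROX_NONE)
    for k in cs:
        if cv2.contourArea(k)>300: print(cv2.boundingRect(k),rect(ray(c,k[:,0,:],z)))
    return c,im
E
python3 - <<'E'
from h import *
s=bot.read_state();print(s['eef_pos'],s['contact_force'],s['gripper_width'])
look(.05);look(.05,190,3)
go([.5605,.0937,.005],-77.6)
c=bot.calibration('top');im=bot.capture('top');cv2.imwrite('pics/t2.png',im[:,:,::-1])
print(proj(c,[[.39,-.42,.05]]))
E
```

```text
[0.55480118 0.00643666 0.1216277 ] [ 0.41456447 -0.01373856  0.36348567] 0.9991565423686174
(542, 321, 18, 50) [ 478.6 -248.5   52.9   14.2   26.1]
(163, 262, 28, 109) [443.9  69.  105.9  20.8   7. ]
(263, 259, 59, 59) [492.1 -16.6  52.8  46.6 166.7]
(441, 132, 95, 128) [ 591.3 -139.    96.7   30.9  170.6]
(116, 108, 99, 124) [566.2  88.5  89.4  62.7  12.5]
(305, 0, 134, 82) [677.9 -29.   82.9  47.1 102.8]
(0, 0, 85, 304) [541.8 174.5 225.   64.  177. ]
(163, 263, 24, 107) [443.7  70.1 104.   18.    6.8]
(263, 259, 57, 58) [492.8 -19.4  50.7  45.2  45. ]
(0, 187, 35, 114) [481.3 195.7  97.8  26.7 177.3]
(442, 134, 94, 126) [ 590.9 -140.3   95.3   29.5  172.2]
(118, 111, 87, 120) [564.7  92.2  86.5  53.1  12.3]
(0, 84, 58, 213) [523.8 189.1 161.   15.5  12.3]
t 41.35 yaw -78.1 q7 -1.66 roll total -0.06 (alt 20.88)  shares after roll [ 0.49 -1.68  2.32]
[[457.68669021 297.72894933]]
```

apply_moves(
  plan=[
    {"x": 0.2, "y": -0.6, "z": 0, "roll": -0.05, "fingers": 0},
    {"x": 0.2, "y": -0.6, "z": 0, "roll": 0, "fingers": 0},
    {"x": 0.13, "y": -0.43, "z": 0, "roll": 0, "fingers": 0},
    {"x": 0, "y": 0, "z": 0.4, "roll": 0, "fingers": 0},
    {"x": 0, "y": 0, "z": 0.8, "roll": 0, "fingers": 0},
    {"x": 0, "y": 0, "z": 0.7, "roll": 0, "fingers": 0},
    {"x": 0, "y": 0, "z": 0.3, "roll": 0, "fingers": 0},
    {"x": 0, "y": 0, "z": 0.13, "roll": 0, "fingers": 0},
    {"x": 0, "y": 0, "z": 0, "roll": 0, "fingers": 0},
  ],
)

```text
time: 42.3
eef_pos: [0.5638, 0.0914, 0.0038]
orientation: [[0.978, 0.21, 0.0], [0.21, -0.978, 0.0], [0.0, -0.0, -1.0]]
contact_force: [0.2, 0.6, 0.5]
gripper_width: 1.002
gripper_force: 0.0
```

apply_moves(
  force=30,
  plan=[
    {"x": 0, "y": 0, "z": 0, "roll": 0, "fingers": 0.2},
    {"x": 0, "y": 0, "z": 0, "roll": 0, "fingers": 0.3},
    {"x": 0, "y": 0, "z": 0, "roll": 0, "fingers": 0.4},
    {"x": 0, "y": 0, "z": 0, "roll": 0, "fingers": 0.5},
    {"x": 0, "y": 0, "z": 0, "roll": 0, "fingers": 0.6},
    {"x": 0, "y": 0, "z": 0, "roll": 0, "fingers": 0.6},
  ],
)

```text
time: 42.9
eef_pos: [0.5643, 0.0915, 0.0048]
orientation: [[0.978, 0.209, 0.002], [0.209, -0.978, 0.0], [0.002, 0.0, -1.0]]
contact_force: [-2.6, 0.3, 8.6]
gripper_width: 0.646
gripper_force: 30.6
```

apply_moves(
  plan=[
    {"x": 0, "y": 0, "z": -0.4, "roll": 0, "fingers": 1},
    {"x": 0, "y": 0, "z": -0.8, "roll": -0.6, "fingers": 1},
    {"x": 0, "y": 0, "z": -0.9, "roll": -1, "fingers": 1},
    {"x": 0, "y": 0, "z": -0.2, "roll": -1, "fingers": 1},
    {"x": 0, "y": 0, "z": 0, "roll": -1, "fingers": 1},
    {"x": 0, "y": 0, "z": 0, "roll": -1, "fingers": 1},
    {"x": 0, "y": 0, "z": 0, "roll": -1, "fingers": 1},
    {"x": 0, "y": 0, "z": 0, "roll": -1, "fingers": 1},
    {"x": 0, "y": 0, "z": 0, "roll": -1, "fingers": 1},
    {"x": 0, "y": 0, "z": 0, "roll": -1, "fingers": 1},
  ],
)

```text
time: 43.9
eef_pos: [0.5637, 0.0911, 0.1191]
orientation: [[0.064, 0.998, 0.001], [0.998, -0.064, -0.0], [-0.0, 0.001, -1.0]]
contact_force: [-0.5, -0.4, -0.5]
gripper_width: 0.648
gripper_force: 33.9
```

apply_moves(
  plan=[
    {"x": -0.4, "y": -0.3, "z": 0, "roll": 0, "fingers": 1},
    {"x": -0.85, "y": -0.35, "z": 0, "roll": 0, "fingers": 1},
    {"x": -0.9, "y": -0.35, "z": 0, "roll": 0, "fingers": 1},
    {"x": -0.9, "y": -0.35, "z": 0, "roll": 0, "fingers": 1},
    {"x": -0.9, "y": -0.3, "z": 0, "roll": 0, "fingers": 1},
    {"x": -0.9, "y": -0.3, "z": 0, "roll": 0, "fingers": 1},
    {"x": -0.9, "y": -0.3, "z": 0, "roll": 0, "fingers": 1},
    {"x": -0.9, "y": -0.3, "z": 0, "roll": 0, "fingers": 1},
    {"x": -0.8, "y": -0.3, "z": 0, "roll": 0, "fingers": 1},
    {"x": -0.4, "y": 0, "z": 0, "roll": 0, "fingers": 1},
  ],
)

```text
time: 44.9
eef_pos: [0.3911, -0.294, 0.1188]
orientation: [[0.075, 0.997, -0.001], [0.997, -0.075, -0.002], [-0.002, -0.001, -1.0]]
contact_force: [-0.3, 0.8, -0.8]
gripper_width: 0.654
gripper_force: 33.9
```

```bash
python3 - <<'E'
from h import *
s=bot.read_state();print(s['eef_pos'],s['gripper_width'],s['gripper_force'])
go([.3946,-.2914,.013],-4)
E
```

```text
[ 0.39109597 -0.2939616   0.11878681] 0.6537822246208769 33.889217376708984
t 44.9 yaw -4.3 q7 0.16 roll total -0.03 (alt 20.91)  shares after roll [0.06 0.07 2.12]
```

apply_moves(
  plan=[
    {"x": 0.06, "y": 0.05, "z": 0.6, "roll": 0, "fingers": 1},
    {"x": 0, "y": 0, "z": 0.8, "roll": 0, "fingers": 1},
    {"x": 0, "y": 0, "z": 0.5, "roll": 0, "fingers": 1},
    {"x": 0, "y": 0, "z": 0.2, "roll": 0, "fingers": 1},
    {"x": 0, "y": 0, "z": 0, "roll": 0, "fingers": 1},
    {"x": 0, "y": 0, "z": 0, "roll": 0, "fingers": 0.2},
    {"x": 0, "y": 0, "z": 0, "roll": 0, "fingers": 0.1},
    {"x": 0, "y": 0, "z": -0.3, "roll": 0, "fingers": 0.1},
    {"x": 0, "y": 0, "z": -0.9, "roll": 0, "fingers": 0},
    {"x": 0, "y": 0, "z": -0.9, "roll": 0, "fingers": 0},
  ],
)

```text
time: 45.9
eef_pos: [0.3964, -0.2866, 0.1208]
orientation: [[0.069, 0.998, -0.0], [0.998, -0.069, 0.001], [0.001, -0.0, -1.0]]
contact_force: [-0.2, -1.6, 0.2]
gripper_width: 1.004
gripper_force: 0.0
```

apply_moves(
  plan=[
    {"x": 0.6, "y": 0, "z": 0, "roll": 0, "fingers": 0},
    {"x": 0.9, "y": 0, "z": 0, "roll": 0, "fingers": 0},
    {"x": 0.9, "y": 0, "z": 0, "roll": 0, "fingers": 0},
    {"x": 0.9, "y": 0, "z": 0, "roll": 0, "fingers": 0},
    {"x": 0.9, "y": 0, "z": 0, "roll": 0, "fingers": 0},
    {"x": 0.9, "y": 0, "z": 0, "roll": 0, "fingers": 0},
    {"x": 0.9, "y": 0, "z": 0, "roll": 0, "fingers": 0},
    {"x": 0.9, "y": 0, "z": 0, "roll": 0, "fingers": 0},
    {"x": 0.5, "y": 0, "z": 0, "roll": 0, "fingers": 0},
    {"x": 0, "y": 0, "z": 0, "roll": 0.23, "fingers": 0},
  ],
)

```text
time: 46.9
eef_pos: [0.4226, 0.0854, 0.12]
orientation: [[0.1, 0.995, 0.002], [0.995, -0.1, 0.001], [0.001, 0.002, -1.0]]
contact_force: [0.2, -0.8, 0.6]
gripper_width: 1.0
gripper_force: 0.0
```

apply_moves(
  plan=[
    {"x": 0, "y": 0, "z": 0, "roll": 1, "fingers": 0},
    {"x": 0, "y": 0, "z": 0, "roll": 1, "fingers": 0},
    {"x": 0, "y": 0, "z": 0, "roll": 1, "fingers": 0},
    {"x": 0, "y": 0, "z": 0, "roll": 1, "fingers": 0},
    {"x": 0, "y": 0, "z": 0, "roll": 1, "fingers": 0},
    {"x": 0, "y": 0, "z": 0, "roll": 1, "fingers": 0},
    {"x": 0, "y": 0, "z": 0, "roll": 1, "fingers": 0},
    {"x": 0, "y": 0, "z": 0, "roll": 1, "fingers": 0},
    {"x": 0, "y": 0, "z": 0, "roll": 1, "fingers": 0},
    {"x": 0, "y": 0, "z": 0, "roll": 0, "fingers": 0},
  ],
)

```text
time: 47.9
eef_pos: [0.4228, 0.082, 0.1197]
orientation: [[0.994, 0.113, 0.002], [0.113, -0.994, -0.0], [0.002, 0.0, -1.0]]
contact_force: [0.3, -0.0, 0.3]
gripper_width: 1.004
gripper_force: 0.0
```

```bash
python3 - <<'E'
from h import *
s=bot.read_state();print(s['eef_pos'],s['contact_force'])
look(.02)
go([.417,.078,-.008],-83.3)
E
```

```text
[0.4227573  0.08203028 0.11973852] [ 0.29585958 -0.01566091  0.29046306]
(269, 131, 28, 138) [418.9  77.3 118.4  21.8   6.8]
(394, 98, 73, 70) [487.5 -28.1  54.   52.7  43.1]
(0, 0, 179, 198) [477.6 241.3 148.1 141.4  96.5]
t 47.95 yaw -83.2 q7 -1.93 roll total 0.02 (alt -20.93)  shares after roll [-0.13  0.07  2.55]
```

apply_moves(
  plan=[
    {"x": -0.09, "y": 0.09, "z": 0.5, "roll": 0, "fingers": 0},
    {"x": 0, "y": 0, "z": 0.8, "roll": 0, "fingers": 0},
    {"x": 0, "y": 0, "z": 0.7, "roll": 0, "fingers": 0},
    {"x": 0, "y": 0, "z": 0.3, "roll": 0, "fingers": 0},
    {"x": 0, "y": 0, "z": 0.15, "roll": 0, "fingers": 0},
    {"x": 0, "y": 0, "z": 0.06, "roll": 0, "fingers": 0},
    {"x": 0, "y": 0, "z": 0, "roll": 0, "fingers": 0},
  ],
)

```text
time: 48.65
eef_pos: [0.419, 0.0768, -0.0065]
orientation: [[0.993, 0.117, 0.001], [0.117, -0.993, 0.0], [0.001, -0.0, -1.0]]
contact_force: [-0.4, 0.9, 0.6]
gripper_width: 0.998
gripper_force: 0.0
```

apply_moves(
  force=30,
  plan=[
    {"x": 0, "y": 0, "z": 0, "roll": 0, "fingers": 0.4},
    {"x": 0, "y": 0, "z": 0, "roll": 0, "fingers": 0.5},
    {"x": 0, "y": 0, "z": 0, "roll": 0, "fingers": 0.6},
    {"x": 0, "y": 0, "z": 0, "roll": 0, "fingers": 0.7},
    {"x": 0, "y": 0, "z": 0, "roll": 0, "fingers": 0.8},
    {"x": 0, "y": 0, "z": 0, "roll": 0, "fingers": 0.9},
    {"x": 0, "y": 0, "z": 0, "roll": 0, "fingers": 0.9},
    {"x": 0, "y": 0, "z": 0, "roll": 0, "fingers": 0.9},
  ],
)

```text
time: 49.45
eef_pos: [0.4187, 0.0768, -0.0068]
orientation: [[0.993, 0.116, 0.0], [0.116, -0.993, -0.0], [0.0, 0.0, -1.0]]
contact_force: [-2.0, -1.8, 9.9]
gripper_width: 0.243
gripper_force: 30.0
```

apply_moves(
  plan=[
    {"x": 0, "y": 0, "z": -0.4, "roll": -0.23, "fingers": 1},
    {"x": 0, "y": 0, "z": -0.8, "roll": -1, "fingers": 1},
    {"x": 0, "y": 0, "z": -0.9, "roll": -1, "fingers": 1},
    {"x": 0, "y": 0, "z": -0.2, "roll": -1, "fingers": 1},
    {"x": 0, "y": 0, "z": 0, "roll": -1, "fingers": 1},
    {"x": 0, "y": 0, "z": 0, "roll": -1, "fingers": 1},
    {"x": 0, "y": 0, "z": 0, "roll": -1, "fingers": 1},
    {"x": 0, "y": 0, "z": 0, "roll": -1, "fingers": 1},
    {"x": 0, "y": 0, "z": 0, "roll": -1, "fingers": 1},
    {"x": 0, "y": 0, "z": 0, "roll": -1, "fingers": 1},
  ],
)

```text
time: 50.45
eef_pos: [0.4185, 0.0766, 0.106]
orientation: [[0.071, 0.998, 0.0], [0.998, -0.071, -0.0], [-0.0, 0.0, -1.0]]
contact_force: [0.3, -1.3, -1.4]
gripper_width: 0.241
gripper_force: 30.2
```

apply_moves(
  plan=[
    {"x": -0.5, "y": 0, "z": 0, "roll": 0, "fingers": 1},
    {"x": -0.9, "y": 0, "z": 0, "roll": 0, "fingers": 1},
    {"x": -0.9, "y": 0, "z": 0, "roll": 0, "fingers": 1},
    {"x": -0.9, "y": -0.1, "z": 0, "roll": 0, "fingers": 1},
    {"x": -0.9, "y": -0.2, "z": 0, "roll": 0, "fingers": 1},
    {"x": -0.9, "y": -0.2, "z": 0, "roll": 0, "fingers": 1},
    {"x": -0.9, "y": -0.3, "z": 0, "roll": 0, "fingers": 1},
    {"x": -0.9, "y": -0.3, "z": 0, "roll": 0, "fingers": 1},
    {"x": -0.58, "y": -0.17, "z": 0, "roll": 0, "fingers": 1},
    {"x": 0, "y": 0, "z": 0, "roll": 0, "fingers": 1},
  ],
)

```text
time: 51.45
eef_pos: [0.325, -0.2898, 0.1057]
orientation: [[0.083, 0.997, -0.0], [0.997, -0.083, 0.0], [0.0, -0.0, -1.0]]
contact_force: [0.6, 0.8, -1.1]
gripper_width: 0.241
gripper_force: 30.2
```

```bash
python3 - <<'E'
from h import *
s=bot.read_state();print(s['eef_pos'],s['gripper_width'],s['gripper_force'])
go([.3298,-.2868,.002],-4)
c=bot.calibration('wrist');im=bot.capture('wrist')
m=cv2.morphologyEx((im.min(2)>200).astype(np.uint8),cv2.MORPH_CLOSE,np.ones((5,5)))
cs,_=cv2.findContours(m,cv2.RETR_EXTERNAL,cv2.CHAIN_APPROX_NONE)
for k in cs:
    if cv2.contourArea(k)>300:
        r=rect(ray(c,k[:,0,:],.053));q=np.array([r[0]/1e3-.445,r[1]/1e3+.36]);th=np.radians(-4);print(cv2.boundingRect(k),r,'tote',np.round([np.cos(th)*q[0]+np.sin(th)*q[1],-np.sin(th)*q[0]+np.cos(th)*q[1]],3))
E
```

```text
[ 0.32501691 -0.28978189  0.10573508] 0.24149819782151083 30.22501766681671
t 51.45 yaw -4.7 q7 0.2 roll total -0.09 (alt 20.86)  shares after roll [0.07 0.09 2.07]
(255, 151, 49, 227) [ 320.1 -336.   184.4   32.    85.2] tote [-0.126  0.015]
(342, 141, 89, 123) [ 395.7 -287.3   86.9   53.4   86. ] tote [-0.054  0.069]
```

apply_moves(
  plan=[
    {"x": 0.05, "y": 0.03, "z": 0.6, "roll": 0, "fingers": 1},
    {"x": 0, "y": 0, "z": 0.8, "roll": 0, "fingers": 1},
    {"x": 0, "y": 0, "z": 0.5, "roll": 0, "fingers": 1},
    {"x": 0, "y": 0, "z": 0.17, "roll": 0, "fingers": 1},
    {"x": 0, "y": 0, "z": 0, "roll": 0, "fingers": 1},
    {"x": 0, "y": 0, "z": 0, "roll": 0, "fingers": 0.6},
    {"x": 0, "y": 0, "z": 0, "roll": 0, "fingers": 0.6},
    {"x": 0, "y": 0, "z": -0.3, "roll": 0, "fingers": 0.6},
    {"x": 0, "y": 0, "z": -0.9, "roll": 0, "fingers": 0.6},
    {"x": 0, "y": 0, "z": -0.9, "roll": 0, "fingers": 0},
  ],
)

```text
time: 52.5
eef_pos: [0.3287, -0.2832, 0.1093]
orientation: [[0.076, 0.997, -0.0], [0.997, -0.076, 0.001], [0.001, -0.0, -1.0]]
contact_force: [-0.5, -2.0, 0.8]
gripper_width: 0.556
gripper_force: 0.0
```

```bash
python3 - <<'E'
from h import *
s=bot.read_state();print(s['eef_pos'],s['contact_force'],s['gripper_width'])
c=bot.calibration('top');im=bot.capture('top');m=(im.min(2)>140).astype(np.uint8)
m=cv2.morphologyEx(m,cv2.MORPH_CLOSE,np.ones((5,5)))
cs,_=cv2.findContours(m,cv2.RETR_EXTERNAL,cv2.CHAIN_APPROX_NONE)
for k in cs:
    x,y,w,h=cv2.boundingRect(k)
    if cv2.contourArea(k)>80 and 195<y<380 and 215<x: print((x,y,w,h),rect(ray(c,k[:,0,:],.02)))
go([.491,-.019,.14],-4)
E
```

```text
[ 0.32866343 -0.2832403   0.10925665] [-0.48204561 -2.04043129  0.80838183] 0.5559789825222372
(278, 247, 21, 21) [490.9 -19.1  49.5  48.1 153.1]
(375, 200, 116, 147) [ 453.4 -375.1  358.7  278.2  176.2]
(340, 198, 16, 46) [ 582.8 -163.3  113.    34.9  169.1]
t 52.55 yaw -4.3 q7 0.2 roll total -0.04 (alt 20.91)  shares after roll [ 5.52  2.82 -0.51]
```

apply_moves(
  plan=[
    {"x": 0.5, "y": 0.2, "z": -0.2, "roll": 0, "fingers": 0},
    {"x": 0.8, "y": 0.4, "z": 0, "roll": 0, "fingers": 0},
    {"x": 0.8, "y": 0.4, "z": 0, "roll": 0, "fingers": 0},
    {"x": 0.8, "y": 0.4, "z": 0, "roll": 0, "fingers": 0},
    {"x": 0.8, "y": 0.4, "z": 0, "roll": 0, "fingers": 0},
    {"x": 0.8, "y": 0.4, "z": 0, "roll": 0, "fingers": 0},
    {"x": 0.6, "y": 0.4, "z": 0, "roll": 0, "fingers": 0},
    {"x": 0.42, "y": 0.18, "z": 0, "roll": 0, "fingers": 0},
    {"x": 0, "y": 0, "z": 0, "roll": 0, "fingers": 0},
  ],
)

```text
time: 53.45
eef_pos: [0.4898, -0.0163, 0.1187]
orientation: [[0.073, 0.997, 0.002], [0.997, -0.073, 0.001], [0.001, 0.002, -1.0]]
contact_force: [0.9, -0.3, 0.5]
gripper_width: 0.998
gripper_force: 0.0
```

```bash
python3 - <<'E'
from h import *
s=bot.read_state();print(s['eef_pos'])
look(.042,130,5);print();look(.064,215,3)
go([.489,-.019,.005],-4)
E
```

```text
[ 0.48981037 -0.01628583  0.11865278]
(521, 328, 39, 44) [ 719.1 -160.5   58.7   26.1  134.2]
(328, 318, 62, 27) [ 550.1 -134.2   55.4   24.2  171.7]
(385, 269, 46, 62) [ 591.3 -103.4   68.5   16.4  113.4]
(128, 269, 46, 62) [375.6 -87.2  68.3  16.4  57.9]
(247, 168, 64, 74) [489.6 -15.4  56.9  48.6  69.9]
(466, 131, 94, 130) [667.8 -23.8  87.1  65.6 102.7]

(330, 323, 59, 20) [ 544.3 -118.9   46.7   15.7  171.8]
(248, 177, 64, 62) [489.2 -11.3  43.4  43.  130.5]
t 53.55 yaw -4.4 q7 -0.53 roll total -0.04 (alt 20.90)  shares after roll [0.01 0.01 2.26]
```

apply_moves(
  plan=[
    {"x": 0, "y": 0, "z": 0.5, "roll": 0, "fingers": 0},
    {"x": 0, "y": 0, "z": 0.8, "roll": 0, "fingers": 0},
    {"x": 0, "y": 0, "z": 0.6, "roll": 0, "fingers": 0},
    {"x": 0, "y": 0, "z": 0.3, "roll": 0, "fingers": 0},
    {"x": 0, "y": 0, "z": 0, "roll": 0, "fingers": 0},
    {"x": 0, "y": 0, "z": 0, "roll": 0, "fingers": 0.3},
    {"x": 0, "y": 0, "z": 0, "roll": 0, "fingers": 0.4},
    {"x": 0, "y": 0, "z": 0, "roll": 0, "fingers": 0.5},
    {"x": 0, "y": 0, "z": 0, "roll": 0, "fingers": 0.6},
    {"x": 0, "y": 0, "z": 0, "roll": 0, "fingers": 0.7},
  ],
)

```text
time: 54.55
eef_pos: [0.4895, -0.0198, 0.0089]
orientation: [[0.077, 0.997, 0.002], [0.997, -0.077, -0.001], [-0.001, 0.002, -1.0]]
contact_force: [-2.7, -0.3, 14.5]
gripper_width: 0.572
gripper_force: 28.6
```

apply_moves(
  force=50,
  plan=[
    {"x": 0, "y": 0, "z": 0, "roll": 0, "fingers": 1},
    {"x": 0, "y": 0, "z": 0, "roll": 0, "fingers": 1},
    {"x": 0, "y": 0, "z": -0.4, "roll": 0, "fingers": 1},
    {"x": 0, "y": 0, "z": -0.8, "roll": 0, "fingers": 1},
    {"x": 0, "y": 0, "z": -0.9, "roll": 0, "fingers": 1},
    {"x": 0, "y": 0, "z": -0.2, "roll": 0, "fingers": 1},
    {"x": 0, "y": 0, "z": 0, "roll": 0, "fingers": 1},
  ],
)

```text
time: 55.25
eef_pos: [0.4891, -0.0201, 0.1238]
orientation: [[0.078, 0.997, 0.003], [0.997, -0.078, -0.001], [-0.001, 0.003, -1.0]]
contact_force: [-0.8, -0.1, -7.0]
gripper_width: 0.55
gripper_force: 55.5
```

```bash
python3 - <<'E'
from h import *
s=bot.read_state();print(s['eef_pos'],s['contact_force'],s['gripper_width'],s['gripper_force'])
go([.459,-.358,.12],-4)
E
```

```text
[ 0.48914083 -0.02010535  0.12379972] [-0.8158144  -0.0678822  -6.99786301] 0.5504955481012395 55.52822649478912
t 55.25 yaw -4.5 q7 -0.52 roll total -0.05 (alt 20.89)  shares after roll [-6.78 -0.13  0.08]
```

apply_moves(
  plan=[
    {"x": -0.4, "y": 0, "z": 0, "roll": 0, "fingers": 1},
    {"x": -0.8, "y": 0, "z": 0, "roll": 0, "fingers": 1},
    {"x": -0.8, "y": 0, "z": 0, "roll": 0, "fingers": 1},
    {"x": -0.8, "y": 0, "z": 0, "roll": 0, "fingers": 1},
    {"x": -0.8, "y": 0, "z": 0, "roll": 0, "fingers": 1},
    {"x": -0.8, "y": 0, "z": 0, "roll": 0, "fingers": 1},
    {"x": -0.8, "y": 0, "z": 0, "roll": 0, "fingers": 1},
    {"x": -0.8, "y": 0, "z": 0, "roll": 0, "fingers": 1},
    {"x": -0.5, "y": 0, "z": 0, "roll": 0, "fingers": 1},
    {"x": -0.28, "y": -0.1, "z": 0, "roll": 0.4, "fingers": 1},
  ],
)

```text
time: 56.25
eef_pos: [0.4561, -0.359, 0.1201]
orientation: [[0.14, 0.99, -0.002], [0.99, -0.14, 0.002], [0.001, -0.002, -1.0]]
contact_force: [-0.8, 0.6, -5.1]
gripper_width: 0.554
gripper_force: 55.4
```

apply_moves(
  plan=[
    {"x": 0, "y": 0, "z": 0, "roll": 1, "fingers": 1},
    {"x": 0, "y": 0, "z": 0, "roll": 1, "fingers": 1},
    {"x": 0, "y": 0, "z": 0, "roll": 1, "fingers": 1},
    {"x": 0, "y": 0, "z": 0, "roll": 1, "fingers": 1},
    {"x": 0, "y": 0, "z": 0, "roll": 1, "fingers": 1},
    {"x": 0, "y": 0, "z": 0, "roll": 1, "fingers": 1},
    {"x": 0, "y": 0, "z": 0, "roll": 1, "fingers": 1},
    {"x": 0, "y": 0, "z": 0, "roll": 1, "fingers": 1},
    {"x": 0, "y": 0, "z": 0, "roll": 1, "fingers": 1},
    {"x": 0, "y": 0, "z": 0, "roll": 1, "fingers": 1},
  ],
)

```text
time: 57.25
eef_pos: [0.4567, -0.3562, 0.1209]
orientation: [[0.997, -0.073, -0.002], [-0.073, -0.997, 0.001], [-0.002, -0.001, -1.0]]
contact_force: [-0.0, 0.6, -6.3]
gripper_width: 0.558
gripper_force: 55.4
```

```bash
python3 - <<'E'
from h import *
s=bot.read_state();print(s['eef_pos'],s['contact_force'],s['gripper_width'],s['gripper_force'])
go([.459,-.360,.012],-94)
c=bot.calibration('wrist');im=bot.capture('wrist');o=np.zeros((420,800,3),np.uint8);o[:,:400]=im[:,80:480]
t=bot.capture('top')[190:360,320:500];o[:378,400:]=cv2.resize(t,(400,378))
cv2.imwrite('pics/f1.png',o[:,:,::-1])
E
```

```text
[ 0.45665655 -0.35615027  0.12091938] [-0.02856416  0.56461065 -6.30084641] 0.5583777010670437 55.39030194282532
t 57.25 yaw -94.2 q7 -1.28 roll total -0.02 (alt 20.92)  shares after roll [0.06 0.08 2.18]
```

View pics/f1.png

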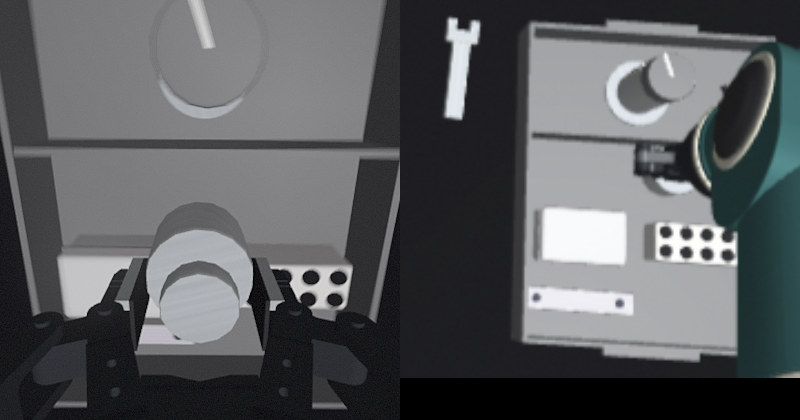

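The jar stands upright in the small compartment. Box, block and bar are in the large one, and the weight is over its free spot. The spanner (460,70) has been nudged. Lower the weight.

apply_moves(
  plan=[
    {"x": 0.06, "y": 0.08, "z": 0.5, "roll": 0, "fingers": 1},
    {"x": 0, "y": 0, "z": 0.7, "roll": 0, "fingers": 1},
    {"x": 0, "y": 0, "z": 0.6, "roll": 0, "fingers": 1},
    {"x": 0, "y": 0, "z": 0.25, "roll": 0, "fingers": 1},
    {"x": 0, "y": 0, "z": 0.05, "roll": 0, "fingers": 1},
    {"x": 0, "y": 0, "z": 0, "roll": 0, "fingers": 1},
    {"x": 0, "y": 0, "z": 0, "roll": 0, "fingers": 0.3},
    {"x": 0, "y": 0, "z": 0, "roll": 0, "fingers": 0.1},
    {"x": 0, "y": 0, "z": 0, "roll": 0, "fingers": 0},
    {"x": 0, "y": 0, "z": 0, "roll": 0, "fingers": 0},
  ],
)

```text
time: 58.35
eef_pos: [0.4605, -0.3616, 0.0181]
orientation: [[0.998, -0.066, 0.001], [-0.066, -0.998, -0.001], [0.001, 0.001, -1.0]]
contact_force: [0.1, 0.0, 0.2]
gripper_width: 0.998
gripper_force: 0.0
```

apply_moves(
  plan=[
    {"x": 0, "y": 0, "z": -0.5, "roll": 0, "fingers": 0},
    {"x": 0, "y": 0, "z": -0.9, "roll": 0, "fingers": 0},
    {"x": 0, "y": 0, "z": -0.9, "roll": 0, "fingers": 0},
    {"x": 0, "y": 0, "z": -0.9, "roll": 0, "fingers": 0},
    {"x": 0, "y": 0, "z": -0.8, "roll": 0, "fingers": 0},
    {"x": 0, "y": 0, "z": 0, "roll": 0, "fingers": 0},
  ],
)

```text
time: 58.95
eef_pos: [0.4622, -0.3624, 0.2233]
orientation: [[0.998, -0.066, 0.006], [-0.066, -0.998, -0.005], [0.006, 0.005, -1.0]]
contact_force: [-0.7, -0.3, -1.0]
gripper_width: 0.998
gripper_force: 0.0
```

```bash
python3 - <<'E'
from h import *
s=bot.read_state();print(s['eef_pos'],s['contact_force'],s['gripper_width'])
go([.571,-.161,.12],-101)
c,im=look(.064,130,3); print(proj(c,[[.459,-.36,.069]]))
E
```

```text
[ 0.46218378 -0.36239026  0.2232515 ] [-0.67471415 -0.26632898 -0.96348077] 0.9983000496381559
t 58.95 yaw -93.8 q7 -1.22 roll total 0.84 (alt -20.10)  shares after roll [ 1.35 -4.38  2.06]
(447, 400, 39, 20) [ 151.3 -584.4   49.2   31.4   85.8]
(174, 332, 211, 8) [ 280.6 -352.8  243.5    9.7   85.9]
(59, 8, 42, 119) [ 577.2 -197.9   96.8   34.5  171.8]
(121, 0, 312, 304) [ 472.5 -363.5  298.   266.6  176.2]
[[274.49687781 187.39457772]]
```

apply_moves(
  plan=[
    {"x": 0, "y": -0.6, "z": 0, "roll": 0.84, "fingers": 0},
    {"x": 0.1, "y": -0.9, "z": 0, "roll": 0, "fingers": 0},
    {"x": 0.3, "y": -0.9, "z": 0, "roll": 0, "fingers": 0},
    {"x": 0.3, "y": -0.9, "z": 0.2, "roll": 0, "fingers": 0},
    {"x": 0.3, "y": -0.7, "z": 0.6, "roll": 0, "fingers": 0},
    {"x": 0.3, "y": -0.38, "z": 0.8, "roll": 0, "fingers": 0},
    {"x": 0.05, "y": 0, "z": 0.5, "roll": 0, "fingers": 0},
    {"x": 0, "y": 0, "z": 0, "roll": 0, "fingers": 0},
  ],
)

```text
time: 59.8
eef_pos: [0.5626, -0.1575, 0.1086]
orientation: [[0.982, -0.189, -0.006], [-0.189, -0.982, 0.003], [-0.006, -0.001, -1.0]]
contact_force: [-0.3, -0.2, -0.1]
gripper_width: 0.998
gripper_force: 0.0
```

```bash
python3 - <<'E'
from h import *
s=bot.read_state();print(s['eef_pos'],s['joint_pos'][6])
look(.012,120,5)
go([.571,-.161,-.012],-101)
E
```

```text
[ 0.56260409 -0.15746052  0.1086347 ] -1.8255206498102963
(448, 399, 35, 21) [ 303.3 -305.3   34.7   27.3   73.9]
(128, 269, 46, 62) [493.8 -26.1  74.6  17.8 141.2]
(257, 96, 50, 142) [ 584.5 -167.8  112.7   36.2  172.6]
(385, 63, 175, 309) [ 479.6 -311.5  294.6  147.1    3.9]
(0, 0, 168, 132) [701.3 -38.9  99.4  88.2 102.8]
t 59.85 yaw -101.0 q7 -1.82 roll total 0.00 (alt -20.94)  shares after roll [0.17 0.03 2.46]
```

apply_moves(
  plan=[
    {"x": 0.21, "y": 0.14, "z": 0.4, "roll": -0.29, "fingers": 0},
    {"x": 0, "y": 0, "z": 0.8, "roll": 0, "fingers": 0},
    {"x": 0, "y": 0, "z": 0.7, "roll": 0, "fingers": 0},
    {"x": 0, "y": 0, "z": 0.3, "roll": 0, "fingers": 0.3},
    {"x": 0, "y": 0, "z": 0.15, "roll": 0, "fingers": 0.4},
    {"x": 0, "y": 0, "z": 0.06, "roll": 0, "fingers": 0.5},
    {"x": 0, "y": 0, "z": 0, "roll": 0, "fingers": 0.6},
    {"x": 0, "y": 0, "z": 0, "roll": 0, "fingers": 0.65},
    {"x": 0, "y": 0, "z": 0, "roll": 0, "fingers": 0.65},
  ],
)

```text
time: 60.75
eef_pos: [0.5741, -0.1678, -0.0069]
orientation: [[0.989, -0.148, 0.001], [-0.148, -0.989, -0.0], [0.001, 0.0, -1.0]]
contact_force: [0.6, 0.3, 0.7]
gripper_width: 0.349
gripper_force: 0.0
```

apply_moves(
  force=40,
  plan=[
    {"x": 0, "y": 0, "z": 0, "roll": 0, "fingers": 0.7},
    {"x": 0, "y": 0, "z": 0, "roll": 0, "fingers": 0.75},
    {"x": 0, "y": 0, "z": 0, "roll": 0, "fingers": 0.85},
    {"x": 0, "y": 0, "z": 0, "roll": 0, "fingers": 0.9},
    {"x": 0, "y": 0, "z": 0, "roll": 0, "fingers": 0.9},
    {"x": 0, "y": 0, "z": 0, "roll": 0, "fingers": 0.9},
  ],
)

```text
time: 61.35
eef_pos: [0.5735, -0.1675, -0.008]
orientation: [[0.989, -0.148, 0.0], [-0.148, -0.989, 0.0], [0.0, -0.0, -1.0]]
contact_force: [-1.2, 0.4, -0.5]
gripper_width: 0.099
gripper_force: 0.0
```

apply_moves(
  plan=[
    {"x": 0, "y": 0, "z": -0.1, "roll": 0, "fingers": 0.5},
    {"x": 0, "y": 0, "z": 0, "roll": 0, "fingers": 0.5},
    {"x": 0, "y": 0, "z": 0, "roll": 0, "fingers": 0.5},
    {"x": 0, "y": 0, "z": 0, "roll": 0, "fingers": 0.5},
    {"x": 0, "y": 0, "z": 0.15, "roll": 0, "fingers": 0.5},
    {"x": 0, "y": 0, "z": 0.15, "roll": 0, "fingers": 0.5},
    {"x": 0, "y": 0, "z": 0, "roll": 0, "fingers": 0.5},
  ],
)

```text
time: 62.05
eef_pos: [0.5727, -0.1673, -0.0194]
orientation: [[0.989, -0.148, -0.002], [-0.148, -0.989, 0.001], [-0.002, -0.0, -1.0]]
contact_force: [0.5, 0.6, 0.0]
gripper_width: 0.502
gripper_force: 0.0
```

apply_moves(
  force=40,
  plan=[
    {"x": 0, "y": 0, "z": 0, "roll": 0, "fingers": 0.65},
    {"x": 0, "y": 0, "z": 0, "roll": 0, "fingers": 0.7},
    {"x": 0, "y": 0, "z": 0, "roll": 0, "fingers": 0.75},
    {"x": 0, "y": 0, "z": 0, "roll": 0, "fingers": 0.85},
    {"x": 0, "y": 0, "z": 0, "roll": 0, "fingers": 0.9},
    {"x": 0, "y": 0, "z": 0, "roll": 0, "fingers": 0.9},
    {"x": 0, "y": 0, "z": 0, "roll": 0, "fingers": 0.9},
  ],
)

```text
time: 62.75
eef_pos: [0.5738, -0.1675, -0.0176]
orientation: [[0.989, -0.148, 0.001], [-0.148, -0.989, 0.0], [0.001, -0.0, -1.0]]
contact_force: [-2.4, 0.4, 6.0]
gripper_width: 0.22
gripper_force: 39.8
```

apply_moves(
  plan=[
    {"x": 0, "y": 0, "z": -0.4, "roll": 0, "fingers": 1},
    {"x": 0, "y": 0, "z": -0.8, "roll": -1, "fingers": 1},
    {"x": 0, "y": 0, "z": -0.9, "roll": -1, "fingers": 1},
    {"x": 0, "y": 0, "z": -0.4, "roll": -1, "fingers": 1},
    {"x": 0, "y": 0, "z": 0, "roll": -1, "fingers": 1},
    {"x": 0, "y": 0, "z": 0, "roll": -1, "fingers": 1},
    {"x": 0, "y": 0, "z": 0, "roll": -1, "fingers": 1},
    {"x": 0, "y": 0, "z": 0, "roll": -1, "fingers": 1},
    {"x": 0, "y": 0, "z": 0, "roll": -1, "fingers": 1},
    {"x": 0, "y": 0, "z": 0, "roll": -1, "fingers": 1},
  ],
)

```text
time: 63.75
eef_pos: [0.5733, -0.1678, 0.1069]
orientation: [[0.356, 0.935, -0.0], [0.935, -0.356, -0.0], [-0.0, -0.0, -1.0]]
contact_force: [-0.3, -0.2, -2.0]
gripper_width: 0.221
gripper_force: 39.3
```

apply_moves(
  plan=[
    {"x": 0, "y": 0, "z": 0, "roll": -1, "fingers": 1},
    {"x": 0, "y": 0, "z": 0, "roll": -1, "fingers": 1},
    {"x": 0, "y": -0.6, "z": 0, "roll": 0, "fingers": 1},
    {"x": 0, "y": -0.9, "z": 0, "roll": 0, "fingers": 1},
    {"x": 0, "y": -0.9, "z": 0, "roll": 0, "fingers": 1},
    {"x": 0, "y": -0.9, "z": 0, "roll": 0, "fingers": 1},
    {"x": -0.3, "y": -0.9, "z": 0, "roll": 0, "fingers": 1},
    {"x": -0.7, "y": -0.5, "z": 0, "roll": 0, "fingers": 1},
    {"x": -0.8, "y": 0, "z": 0, "roll": 0, "fingers": 1},
    {"x": -0.8, "y": 0, "z": 0, "roll": 0, "fingers": 1},
  ],
)

```text
time: 64.75
eef_pos: [0.3337, -0.2821, 0.1074]
orientation: [[0.07, 0.998, -0.0], [0.998, -0.07, -0.002], [-0.002, -0.0, -1.0]]
contact_force: [1.1, 0.3, -0.6]
gripper_width: 0.221
gripper_force: 39.5
```

```bash
python3 - <<'E'
from h import *
s=bot.read_state();print(s['eef_pos'],s['contact_force'],s['gripper_width'],s['gripper_force'])
go([.3199,-.4294,-.008],-4)
E
```

```text
[ 0.3337019  -0.28206774  0.1074437 ] [ 1.10987775  0.34024996 -0.58283497] 0.22093407942320026 39.535412192344666
t 64.75 yaw -4.0 q7 0.08 roll total -0.00 (alt 20.94)  shares after roll [-2.96 -0.07  2.31]
```

apply_moves(
  plan=[
    {"x": -0.9, "y": 0, "z": 0, "roll": 0, "fingers": 1},
    {"x": -0.9, "y": 0, "z": 0, "roll": 0, "fingers": 1},
    {"x": -0.8, "y": 0, "z": 0, "roll": 0, "fingers": 1},
    {"x": -0.38, "y": 0, "z": 0, "roll": 0, "fingers": 1},
    {"x": 0, "y": 0, "z": 0, "roll": 0, "fingers": 1},
    {"x": 0, "y": 0, "z": 0.5, "roll": 0, "fingers": 1},
    {"x": 0, "y": 0, "z": 0.8, "roll": 0, "fingers": 1},
    {"x": 0, "y": 0, "z": 0.6, "roll": 0, "fingers": 1},
    {"x": 0, "y": 0, "z": 0.3, "roll": 0, "fingers": 1},
    {"x": 0, "y": 0, "z": 0.06, "roll": 0, "fingers": 1},
  ],
)

```text
time: 65.75
eef_pos: [0.3248, -0.4274, -0.0068]
orientation: [[0.068, 0.998, -0.0], [0.998, -0.068, 0.002], [0.002, -0.0, -1.0]]
contact_force: [0.3, 1.0, 0.1]
gripper_width: 0.22
gripper_force: 39.5
```

apply_moves(
  plan=[
    {"x": 0, "y": 0, "z": 0, "roll": 0, "fingers": 1},
    {"x": 0, "y": 0, "z": 0, "roll": 0, "fingers": 0.6},
    {"x": 0, "y": 0, "z": 0, "roll": 0, "fingers": 0.6},
    {"x": 0, "y": 0, "z": -0.3, "roll": 0, "fingers": 0.6},
    {"x": 0, "y": 0, "z": -0.9, "roll": 0, "fingers": 0.6},
    {"x": 0, "y": 0, "z": -0.9, "roll": 0, "fingers": 0.6},
    {"x": 0, "y": 0, "z": -1, "roll": 0, "fingers": 0.6},
    {"x": 0.5, "y": 0, "z": -1, "roll": 0, "fingers": 0},
    {"x": 0.9, "y": 0, "z": 0, "roll": 0, "fingers": 0},
    {"x": 0.9, "y": 0, "z": 0, "roll": 0, "fingers": 0},
  ],
)

```text
time: 66.75
eef_pos: [0.3329, -0.3152, 0.1955]
orientation: [[0.07, 0.998, 0.001], [0.998, -0.07, -0.002], [-0.002, 0.001, -1.0]]
contact_force: [1.1, 0.6, 0.6]
gripper_width: 0.89
gripper_force: 0.0
```

apply_moves(
  plan=[
    {"x": 0.9, "y": 0, "z": 0, "roll": 0, "fingers": 0},
    {"x": 0.9, "y": 0, "z": 0, "roll": 0, "fingers": 0},
    {"x": 0.9, "y": 0, "z": 0, "roll": 0, "fingers": 0},
    {"x": 0.9, "y": 0, "z": 0, "roll": 0, "fingers": 0},
    {"x": 0.9, "y": 0, "z": 0, "roll": 0, "fingers": 0},
    {"x": 0.9, "y": 0, "z": 0, "roll": 0, "fingers": 0},
    {"x": 0, "y": 0, "z": 0, "roll": 0, "fingers": 0},
  ],
)

```text
time: 67.45
eef_pos: [0.3514, -0.0425, 0.1945]
orientation: [[0.062, 0.998, 0.0], [0.998, -0.062, -0.003], [-0.003, 0.0, -1.0]]
contact_force: [-0.2, -1.1, -0.5]
gripper_width: 0.997
gripper_force: 0.0
```

```bash
python3 - <<'E'
from h import *
s=bot.read_state();print(s['eef_pos'],s['contact_force'],s['time'])
t=bot.capture('top');cv2.imwrite('pics/end.png',t[:,:,::-1])
E
```

```text
[ 0.35142381 -0.04248832  0.19447245] [-0.20742606 -1.12583501 -0.51443177] 67.45
```

View pics/end.png

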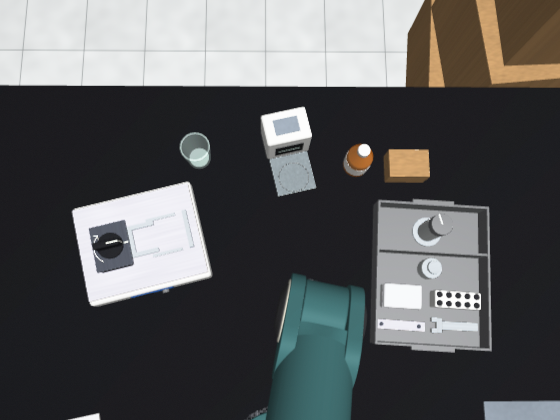

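The final view shows all five kit pieces in the large compartment: box (402,296), block (458,299), bar (401,325), spanner (455,325) and weight (431,268). The jar stands upright at (435,228), the knob's line points at the release line at (112,242), and the bystanders are untouched. The robot is clear, so I'm handing in.

```bash
python3 -c "
from station import bot
print(bot.sign_off())"
```

```text
the job is handed in; nothing more can be done
None
```

The job is handed in at about 67 s of the 210 s allowed. The knob is at its release line, the jar stood on the scanner plate for over two seconds and is now upright in the small compartment, and all five kit pieces are in the large one. The judge's verdict was not shown to me.

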